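# Set out the pH calibration line

### The arm

A 6-joint arm with a two-finger parallel gripper is mounted at the origin on a cart in front of the work surface, level with it; the furniture and walls round the work are solid. World frame = base frame: x ahead of the robot, y to its left, z up, the work surface at z = 0. Lengths are in m, angles in degrees, forces in N, time in s.
With the tool pointing down it reaches from about 0.35 to 0.875 m from the base axis. Payload 4.2 kg.
Tool frame: the origin (TCP) lies between the finger pads, 19 mm behind the fingertips; this is the grasp point; x points along the fingers, y is the direction in which the jaws open and shut, and the axes are right-handed (so a half turn about x gives the same grasp; the last joint's range is limited). The gripper opens to 87 mm and grips with 3 to 60 N. Pads are 19 mm wide; open, the fingers measure 117 mm over their backs; the gripper's body (75 mm by 190 mm) begins 51 mm behind the grasp point.
Start: joints at [77.957, 22.042, 0.453, 0, -68.411, -14.817], TCP at [0.282, 0.558, 0.241] pointing down, gripper open.
Joint ranges: [-179.83, 179.83], [-69.29, 118.12], [-61.27, 80.66], [-181.25, 117.63], [-171.15, -9.14], [-177.46, 177.46]. Speed limits (degrees/s): [159.86, 159.86, 180, 180, 180, 180].

### API

Orientations are given as a 3x3 rotation matrix whose columns are the frame's x, y, z axes.
In Python, from station import r, viewer, spotter gives the robot as it stands.
- The arm moves only by the tool move_arm, never from a script. Its argument "series" is a list that holds one entry, the list of rows, each a list of 7 numbers: the turn, a rotation vector about the world's x, y, z scaled (see below), then the shift along the world's x, y, z scaled (see below), then the opening, from 0 (shut) to 1 (fully open). A call has 1 to 20 rows; each row shifts and turns the pose as measured when the row begins; what a row does not reach is not made up. The controller multiplies each number of a shift by 60 mm and each number of a turn by 8 degrees. A row lasts 1/8 s, in which the tool goes at most 62.5 mm and 10.7 degrees, less where a joint would pass 70% of its speed; a pose out of reach is approached as far as the arm can. A call with a number of a shift or a turn outside -1 to 1 is refused whole. A call with a gripper value outside its range is refused whole. The fingers move at their own pace and stop on an object; the grip force is fixed at half the most. Time passes only in rows, so rows that do not move let the fingers close. It gives the time, the measured TCP pose, the force and the opening at its end, in the units of the state.
- r.sense(): the state, without advancing time (a new reading comes with each control period).
- viewer.capture(name): name is "scene" or "top"; returns (picture, depth): 400x640x3 uint8, red, green, blue; 400x640 float32, m along the optical axis (not along the pixel's ray), 0 where there is no reading.
- viewer.camera_params(name): a dict with "mtx" (3x3 intrinsics, pixels), "pose" (4x4, takes a point from camera to world coordinates). Camera axes: x right, y down, z forward; pixel columns grow to the right and rows downward; lengths in m; the calibration is good to about 2 mm. A picture is of the moment at which its call begins. camera_params takes no time and is no camera call.
- r.finish_job(): hands the job in, once; it reports no verdict.
Trained networks look in the newest picture that a camera, given by its name, has taken for a name from the list of things; names that differ only in an ending like _2 or _b are one class to them, and where a whole thing is asked for, a point or a joint stands for the part that bears it (a point fixed in the world has none). Each returns a list of dicts, best first, with "conf" (0 to 1); they miss things now and then, are a little off and sometimes report something else, mostly with a low value. They report only what shows in the picture. A call takes as long as a camera call. They do not tell look-alikes from the thing itself.
- spotter.find_in(camera, name): "centre" ([column, row] in pixels, amid what is visible of it).
- spotter.trace(camera, name): "mask" (400x640 bool, what is visible of it) and "centre" ([column, row] in pixels, amid what is visible of it).
The state is a dict: "time_s": time; "joints": joint angles; "joint_velocities": joint speeds; "effort": joint torques, N m; "tcp_pos": TCP position; "ee_rot": TCP orientation; "wrist_force": force on the tool from outside, world axes, zero at the start; "moment": the same for the moment, N m; "gripper_width": opening from 0.0 (shut) to 1.0 (fully open).
Only numpy, scipy, OpenCV 4.12 (cv2) and the standard library are available. Lean on these libraries where they do the work, as an engineer would, in place of code of your own. Each camera call takes 0.05 s, during which the arm holds its last target.

### The job

Set out the bench for calibrating the pH meter: the three buffer bottles belong in the rack in their order of use, counting outwards from the meter - green cap in the well nearest the meter, red cap in the middle, blue cap farthest away - each pushed fully down until its yellow latch has snapped back over its shoulder. Take the empty glass beaker that stands among the bottles (for rinsing the probe) and stand it upright on the bench about midway between the meter and the rack, in line with the row of bottles and well clear of both. Leave the meter and the brown bottle standing among them where they are.

Things in the scene. Friction and masses are not known exactly. Their poses are not given: they have to be found in the camera images.
- bottle_green: Green cap, green label band: white plastic buffer bottle, upright, 45 mm across, 88 mm tall, 0.07 to 0.17 kg. Origin: centre of its underside, z up. Body 45 mm across up to 53 mm height, then the shoulder, cap 31 mm across from 65 to 88 mm. Grip it by the cap, tool centre about 86 mm above the underside, so that the fingers stay above rack and latch.
- bottle_red: Red cap, red label band: white plastic buffer bottle, upright, 45 mm across, 88 mm tall, 0.07 to 0.17 kg. Origin: centre of its underside, z up. Body 45 mm across up to 53 mm height, then the shoulder, cap 31 mm across from 65 to 88 mm. Grip it by the cap, tool centre about 86 mm above the underside, so that the fingers stay above rack and latch.
- bottle_blue: Blue cap, blue label band: white plastic buffer bottle, upright, 45 mm across, 88 mm tall, 0.07 to 0.17 kg. Origin: centre of its underside, z up. Body 45 mm across up to 53 mm height, then the shoulder, cap 31 mm across from 65 to 88 mm. Grip it by the cap, tool centre about 86 mm above the underside, so that the fingers stay above rack and latch.
- beaker: Empty clear glass beaker, upright, 54 mm across the rim, 48 mm across the wall, 71 mm tall, 0.06 kg. Origin: underside, middle of its outline (the wall's axis lies 2 mm to -y of it), z up. The pouring lip sticks out to +y, 30 mm from the origin, so grip it across its x axis, from above, tool centre about 50 mm over the bench.
- rack: Grey bottle rack, fixed, with a row of three white wells. Origin: on the bench under the middle well; x to the latches (away from the robot), y along the row to the left. Wells at y = +80, 0, -80 mm: floor 6 mm over the bench, 48 mm bore, flared to 59 mm at the rim, 45 mm high. Base plate x -36 to +50, y -122 to +122 mm. Enter from 100 mm up; fingers along y.
- meter: Hand-held pH meter, black case with green face and a grey display, 86 x 170 x 32 mm, lying face up, its long side roughly across the row, to the left or to the right of the rack. Origin: underside, middle of its outline; x across its 86 mm width (edges 43 mm from the origin), y along its 170 mm length. Not to be moved.
- latch_left (a joint): Angle (rad) of the yellow snap latch behind the left (rack y = +80 mm) well, as seen from the robot. 0 = shut; grows as its top tilts away from the well (stop at 0.45). Sprung shut: 1.5 N at the nose, 3 N pushed aside. A bottle coming straight down the well's axis pushes it aside by itself (up to about 8 N down); it snaps over the shoulder when the bottle is on the floor.
- latch_mid (a joint): Angle (rad) of the yellow snap latch behind the middle well, as seen from the robot. 0 = shut; grows as its top tilts away from the well (stop at 0.45). All latches: 15 mm wide, pivot at rack x = 40 mm; slanting face from x = 30 mm at 90 mm height down to the nose at x = 18 mm, 70 mm over the bench.
- latch_right (a joint): Angle (rad) of the yellow snap latch behind the right (rack y = -80 mm) well, as seen from the robot. 0 = shut; grows as its top tilts away from the well (stop at 0.45). Built and sprung like the others.
- brown_bottle: Amber glass bottle with a black cap, 55 mm across, 112 mm tall: a bystander among the bottles, to be left alone. Origin: centre of its underside.
Things that resemble listed ones, but are neither listed nor needed, are in the scene too. What is shaped like the bottle_blue but purple or turquoise is not meant. What is shaped like the bottle_red but purple or turquoise is not meant.

How it is judged (in metres and radians):
At the end, for the whole second after the job is handed in: Green, red, blue bottles in near, middle, far well from the meter: upright, within 6 mm of the axis, on the floor within 3 mm, latches under 0.05 rad. Beaker upright on the bench: within 20 mm of the bottle line, 160 mm or more from rack middle, 81 mm or more from meter middle. All at rest (((y of meter in the frame of rack above 0 m and y of beaker in the frame of rack above 0.16 m and x of beaker in the frame of meter below -0.081 m and x of bottle_green in the frame of rack between -0.006 and 0.006 m and y of bottle_green in the frame of rack between 0.074 and 0.086 m and z of bottle_green in the frame of rack between 0.003 and 0.009 m and angle between each of bottle_green, bottle_blue's own z axis and vertical below 0.12 rad and x of bottle_blue in the frame of rack between -0.006 and 0.006 m and y of bottle_blue in the frame of rack between -0.086 and -0.074 m and z of bottle_blue in the frame of rack between 0.003 and 0.009 m) or (y of meter in the frame of rack below 0 m and y of beaker in the frame of rack below -0.16 m and x of beaker in the frame of meter above 0.081 m and x of bottle_green in the frame of rack between -0.006 and 0.006 m and y of bottle_green in the frame of rack between -0.086 and -0.074 m and z of bottle_green in the frame of rack between 0.003 and 0.009 m and angle between each of bottle_green, bottle_blue's own z axis and vertical below 0.12 rad and x of bottle_blue in the frame of rack between -0.006 and 0.006 m and y of bottle_blue in the frame of rack between 0.074 and 0.086 m and z of bottle_blue in the frame of rack between 0.003 and 0.009 m)) and x of bottle_red in the frame of rack between -0.006 and 0.006 m and y of bottle_red in the frame of rack between -0.006 and 0.006 m and z of bottle_red in the frame of rack between 0.003 and 0.009 m and angle between each of bottle_red, beaker's own z axis and vertical below 0.12 rad and value of joint each of latch_left, latch_mid, latch_right below 0.05 rad and x of beaker in the frame of rack between -0.02 and 0.02 m and height (world z) of beaker between -0.004 and 0.004 m and linear speed of each of bottle_green, bottle_red, bottle_blue, beaker below 0.02 m/s); the robot touches nothing.
It fails at once if the meter is pushed out of its place (more than 20 mm) (distance of meter from where it was at the start of the episode above 0.02 m).
It fails at once if the brown bottle is pushed out of its place (more than 20 mm) or tipped (distance of brown_bottle from where it was at the start of the episode above 0.02 m or angle between brown_bottle's own z axis and vertical above 0.5 rad).
It also fails if it takes over 120 s, if anything falls off the work surface, if the arm or the gripper's body presses on something with over 40 N, if the wrist force passes 120 N, or if a joint passes its speed limit or range.

## Working session

There is one attempt and no reset: what is moved stays moved. The work goes in short steps, Python scripts to look and compute and a tool call to move; the robot and the scene stay as the last step left them, time stands still between calls to the robot, and variables do not carry over. Pictures are saved under pics/ and viewed, and the job is handed in when it is done.

Besides the shell and the picture viewer there is one more tool, called as name(argument=value, ...), one argument or row to a line, values as JSON. move_arm: Moves the arm, as the interface text tells. Its arguments: {"type":"object","properties":{"series":{"type":"array","items":{"type":"array","items":{"type":"array","items":{"type":"number","minimum":-1,"maximum":1}}}}},"required":["series"]}

```bash
mkdir -p pics; ls
cat > h.py <<'E'
import numpy as np, cv2
from station import r, viewer, spotter
def cap(n,fn=None):
    p,d=viewer.capture(n)
    if fn: cv2.imwrite('pics/'+fn,p[:,:,::-1])
    return p,d
def world(n,d):
    c=viewer.camera_params(n);K=np.array(c['mtx']);T=np.array(c['pose'])
    v,u=np.mgrid[0:d.shape[0],0:d.shape[1]]
    P=np.stack([(u-K[0,2])/K[0,0]*d,(v-K[1,2])/K[1,1]*d,d],-1)
    return P@T[:3,:3].T+T[:3,3]
E
python3 - <<'E'
from h import *
for n in('scene','top'):
    p,d=cap(n,n+'0.png'); np.savez(n+'0.npz',p=p,d=d)
    c=viewer.camera_params(n);print(n,np.round(c['mtx'],1).tolist(),np.round(c['pose'],3).tolist())
print(r.sense())
E
```

```text
pics
scene [[451.1, 0.0, 321.7], [0.0, 451.1, 197.5], [0.0, 0.0, 1.0]] [[0.562, -0.423, 0.711, -0.533], [-0.827, -0.274, 0.49, -0.931], [-0.013, -0.864, -0.504, 0.795], [0.0, 0.0, 0.0, 1.0]]
top [[362.2, 0.0, 314.7], [0.0, 362.2, 202.1], [0.0, 0.0, 1.0]] [[-0.015, -0.996, 0.093, 0.405], [-1.0, 0.013, -0.021, -0.162], [0.02, -0.093, -0.995, 1.483], [0.0, 0.0, 0.0, 1.0]]
{'time_s': 0.1, 'joints': array([ 7.79582547e+01,  2.20853130e+01,  3.89513601e-01, -2.35522353e-02,
       -6.84122233e+01, -1.48162347e+01]), 'joint_velocities': array([-0.01524106, -0.10120693,  0.2838713 ,  0.11829624, -0.03805573,
       -0.02959449]), 'effort': array([ 3.90633277e-04, -3.91686809e+01,  1.87936950e+01,  4.23192456e+00,
        1.34778305e-02, -7.20406501e-05]), 'tcp_pos': array([0.28213259, 0.55714749, 0.24029753]), 'ee_rot': array([[-7.67143291e-04, -4.51915060e-01, -8.92060642e-01],
       [-1.76409458e-03, -8.92058905e-01,  4.51915697e-01],
       [-9.99998150e-01,  1.92036344e-03, -1.12883903e-04]]), 'wrist_force': array([ 0.68963956, -0.2451316 ,  1.23424008]), 'moment': array([ 0.00052656,  0.00069069, -0.02063555]), 'gripper_width': 0.9971044394731431}
```

View pics/scene0.png

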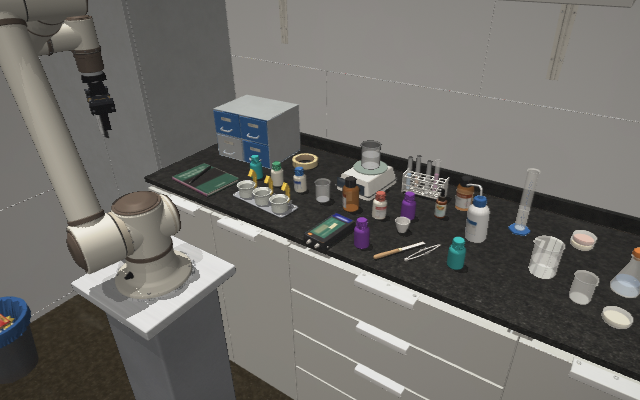

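View pics/top0.png

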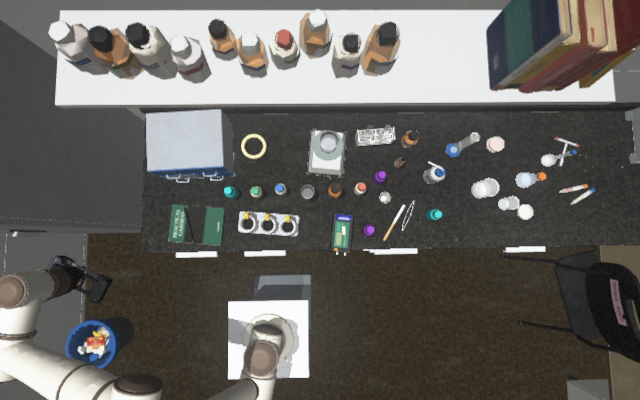

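Run:
```python
from h import *
for cam in('top','scene'):
  d=np.load(cam+'0.npz')['d'];W=world(cam,d)
  for n in['bottle_green','bottle_red','bottle_blue','beaker','rack','meter','latch_left','latch_mid','latch_right','brown_bottle']:
    for o in spotter.trace(cam,n)[:4]:
        m=o['mask']&(d>0);w=W[m]
        print(cam,n,round(o['conf'],2),np.round(o['centre']).tolist(),m.sum(),np.round(np.median(w,0),3) if len(w) else '')
```

```text
top bottle_green 0.56 [257.0, 190.0] 117 [0.578 0.038 0.065]
top bottle_red 0.71 [434.0, 217.0] 148 [ 0.481 -0.658  0.062]
top bottle_red 0.53 [359.0, 186.0] 142 [ 0.588 -0.369  0.063]
top bottle_red 0.49 [374.0, 178.0] 119 [ 0.629 -0.447  0.063]
top bottle_blue 0.48 [369.0, 228.0] 116 [ 0.424 -0.4    0.065]
top bottle_blue 0.46 [280.0, 188.0] 89 [ 0.588 -0.058  0.08 ]
top rack 0.77 [267.0, 224.0] 1283 [ 0.457 -0.006  0.008]
top meter 0.79 [343.0, 232.0] 828 [ 0.415 -0.297  0.029]
top latch_left 0.71 [341.0, 232.0] 856 [ 0.415 -0.299  0.029]
top latch_right 0.52 [264.0, 221.0] 1341 [ 0.458 -0.003  0.008]
top brown_bottle 0.52 [334.0, 190.0] 158 [ 0.578 -0.27   0.088]
scene bottle_green 0.69 [276.0, 173.0] 234 [0.57  0.026 0.047]
scene bottle_red 0.67 [378.0, 205.0] 348 [ 0.577 -0.386  0.047]
scene bottle_red 0.66 [455.0, 256.0] 507 [ 0.467 -0.677  0.048]
scene bottle_red 0.53 [408.0, 206.0] 305 [ 0.622 -0.466  0.05 ]
scene bottle_blue 0.9 [362.0, 234.0] 413 [ 0.411 -0.416  0.049]
scene bottle_blue 0.77 [256.0, 167.0] 190 [0.574 0.127 0.057]
scene bottle_blue 0.73 [302.0, 179.0] 284 [ 0.58  -0.068  0.046]
scene beaker 0.58 [326.0, 189.0] 330 [ 0.565 -0.174  0.048]
scene rack 0.82 [267.0, 196.0] 1437 [ 0.45  -0.017  0.027]
scene meter 0.92 [332.0, 233.0] 1165 [ 0.397 -0.313  0.028]
scene latch_mid 0.58 [271.0, 177.0] 69 [ 0.485 -0.013  0.073]
scene latch_right 0.42 [275.0, 174.0] 230 [0.57  0.025 0.047]
scene brown_bottle 0.68 [351.0, 193.0] 512 [ 0.567 -0.285  0.061]
scene brown_bottle 0.28 [323.0, 189.0] 339 [ 0.566 -0.172  0.047]
```

Run:
```python
from h import *
p=np.load('top0.npz')['p'][165:260,215:395,::-1]
cv2.imwrite('pics/topc.png',cv2.resize(p,None,fx=4.4,fy=4.4,interpolation=cv2.INTER_CUBIC))
p=np.load('scene0.npz')['p'][140:255,225:395,::-1]
cv2.imwrite('pics/scc.png',cv2.resize(p,None,fx=4.6,fy=4.6,interpolation=cv2.INTER_CUBIC))
```

```text
(no output)
```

View pics/topc.png

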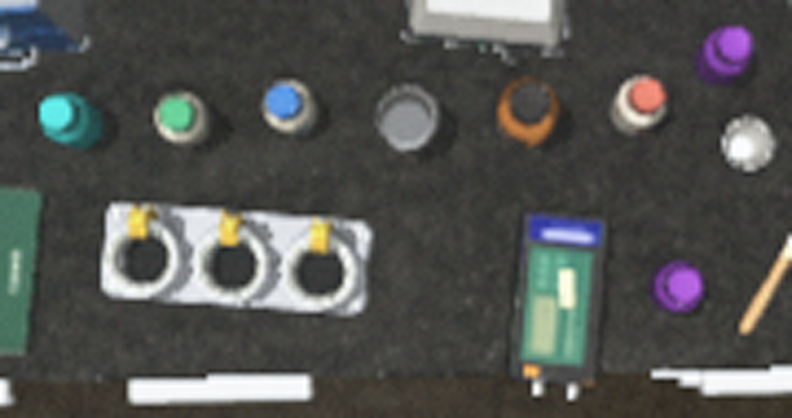

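View pics/scc.png

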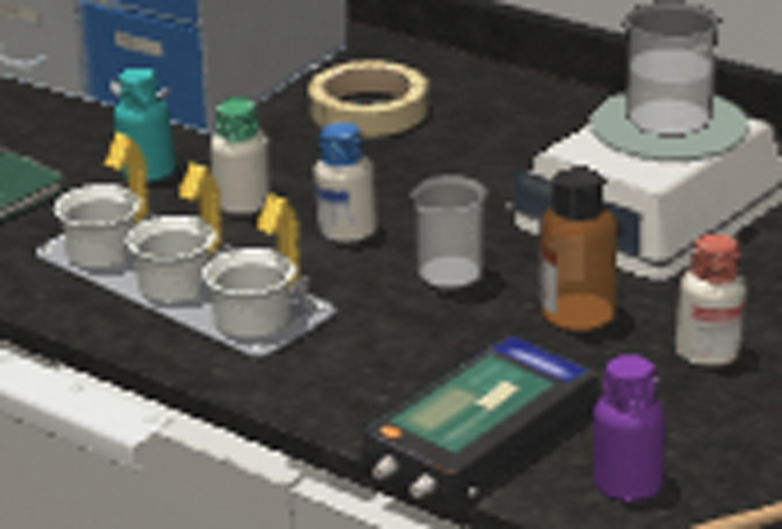

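```bash
cat >> h.py <<'E'
from scipy.optimize import least_squares, minimize
CP={n:viewer.camera_params(n) for n in('top','scene')}
def proj(n,P):
    K=np.array(CP[n]['mtx']);T=np.linalg.inv(np.array(CP[n]['pose']))
    q=(P@T[:3,:3].T+T[:3,3])@K.T
    return q[:,:2]/q[:,2:]
def cyl(x,y,rr,z0,z1):
    t=np.linspace(0,2*np.pi,60,endpoint=False)
    c=np.c_[x+rr*np.cos(t),y+rr*np.sin(t)]
    return np.vstack([np.c_[c,np.full(60,z)] for z in(z0,z1)])
def hullcen(n,P):
    h=cv2.convexHull(proj(n,P).astype(np.float32)*64).astype(np.float32)
    m=cv2.moments(h);return np.array([m['m10'],m['m01']])/m['m00']/64
def cen(m):
    v,u=np.nonzero(m);return np.array([u.mean(),v.mean()])
HUE={'green':(50,82),'red':(-8,10),'blue':(100,120)}
def capmask(p,name,uv,rad=14,smin=90):
    hsv=cv2.cvtColor(p,cv2.COLOR_RGB2HSV);h=hsv[...,0].astype(int);lo,hi=HUE[name]
    if lo<0:h=np.where(h>90,h-180,h)
    m=(h>=lo)&(h<=hi)&(hsv[...,1]>smin)&(hsv[...,2]>60)
    v,u=np.mgrid[0:400,0:640];m&=np.hypot(u-uv[0],v-uv[1])<rad
    k,l,s,c=cv2.connectedComponentsWithStats(m.astype(np.uint8))
    # component closest to uv with area>8
    best=min([i for i in range(1,k) if s[i,4]>12],key=lambda i:np.hypot(*(c[i]-uv)))
    return l==best
def fitcap(obs,z0=.065,z1=.088,rr=.0155,x0=(.58,0)):
    f=lambda q:np.concatenate([hullcen(n,cyl(q[0],q[1],rr,z0,z1))-c for n,c in obs.items()])
    s=least_squares(f,x0,diff_step=1e-3);return s.x,s.fun
E
python3 - <<'E'
from h import *
I={n:np.load(n+'0.npz') for n in('top','scene')}
for name,ut,us in(('green',(255,191),(276,166)),('blue',(280,188),(299,171)),('red',(362,187),(381,196))):
    obs={}
    for n,u in(('top',ut),('scene',us)):
        m=capmask(I[n]['p'],name,np.array(u),12);obs[n]=cen(m);print(name,n,m.sum(),obs[n].round(1))
    for o in(obs,{'top':obs['top']},{'scene':obs['scene']}):
        x,f=fitcap(o);print('  ',x.round(4),f.round(2))
# height profile in scene/top around the beaker and rack
for n in I:
    W=world(n,I[n]['d']);z=W[...,2]
    for nm,(a,b,c,d) in dict(scale=(.60,.80,-.40,-.13)).items():
        s=(I[n]['d']>0)&(W[...,0]>a)&(W[...,0]<b)&(W[...,1]>c)&(W[...,1]<d)
        for x in np.arange(.60,.80,.02):
            q=s&(abs(W[...,0]-x)<.01)&(abs(W[...,1]+.17)<.05); 
            if q.sum():print(n,round(x,2),q.sum(),z[q].max().round(3))
E
```

```text
green top 39 [255.  190.6]
green scene 62 [276.3 165.2]
   [0.5847 0.0386] [ 0.33 -0.07 -0.29 -0.32]
   [0.5844 0.0399] [ 0. -0.]
   [0.5832 0.036 ] [ 0. -0.]
blue top 45 [278.9 187.6]
blue scene 72 [298.5 171. ]
   [ 0.594  -0.0548] [ 0.42  0.19 -0.23 -0.81]
   [ 0.5948 -0.0531] [ 0. -0.]
   [ 0.5894 -0.0592] [ 0. -0.]
red top 53 [361.9 186.5]
red scene 93 [380.2 195.7]
   [ 0.5943 -0.3794] [ 0.25  0.27 -0.05 -0.58]
   [ 0.5954 -0.3784] [-0. -0.]
   [ 0.5911 -0.3812] [-0.  0.]
top 0.6 47 0.072
top 0.62 90 0.008
top 0.64 109 0.008
top 0.66 142 0.063
top 0.68 115 0.076
top 0.7 190 0.674
top 0.72 493 0.676
top 0.74 428 0.676
top 0.76 430 0.677
top 0.78 448 0.721
top 0.8 268 0.742
scene 0.6 44 0.071
scene 0.62 41 0.005
scene 0.64 40 0.037
scene 0.66 137 0.072
scene 0.68 65 0.073
scene 0.7 32 0.073
scene 0.72 23 0.078
scene 0.74 19 0.079
scene 0.76 23 0.163
scene 0.78 8 0.161
```

```bash
cat > f.py <<'E'
from h import *
I={n:np.load(n+'0.npz') for n in('top','scene')}
for n in I:I[n]=dict(p=I[n]['p'],d=I[n]['d'],W=world(n,I[n]['d']))
S=4
def rast(n,parts):
    im=np.zeros((400*S,640*S),np.uint8)
    for P in parts:
        h=cv2.convexHull(((proj(n,P)+.5)*S).astype(np.float32)).astype(np.int32)
        cv2.fillConvexPoly(im,h,255)
    return cv2.resize(im,(640,400),interpolation=cv2.INTER_AREA)/255.
def tf(P,q):
    c,s=np.cos(q[2]),np.sin(q[2]);R=np.array([[c,-s,0],[s,c,0],[0,0,1]]);return P@R.T+[q[0],q[1],0]
def box(a,b,c,d,z0,z1):return np.array([[x,y,z] for x in(a,b) for y in(c,d) for z in(z0,z1)])
def fit(model,masks,q0,step):
    def cost(q):
        return sum(np.abs(rast(n,[tf(P,q) for P in model])-m).sum() for n,m in masks.items())
    sim=[np.array(q0)]+[np.array(q0)+np.eye(len(q0))[i]*step[i] for i in range(len(q0))]
    o=minimize(cost,q0,method='Nelder-Mead',options=dict(initial_simplex=sim,xatol=1e-4,fatol=.1))
    return o.x,o.fun
rack=[box(-.036,.05,-.122,.122,0,.006)]+[cyl(0,y,.030,0,.045) for y in(.08,0,-.08)]
meter=[box(-.043,.043,-.085,.085,0,.032)]
bk=[cyl(0,-.002,.024,0,.066),cyl(0,0,.027,.066,.071)]
E
python3 - <<'E'
from f import *
V={}
for n in I:
    viewer.capture(n)
    for o,mod,q0 in(('rack',rack,(.46,-.005,-.05)),('meter',meter,(.415,-.297,-.05)),('beaker',bk,(.575,-.17,0))):
        L=spotter.trace(n,o)
        L=[l for l in L if np.hypot(*(np.array(l['centre'])-proj(n,np.array([[q0[0],q0[1],.02]]))[0]))<15]
        print(n,o,len(L))
        if L: V.setdefault(o,{})[n]=L[0]['mask']
for o,mod,q0 in(('rack',rack,(.46,-.005,-.05)),('meter',meter,(.415,-.297,-.05)),('beaker',bk,(.575,-.17,0))):
    M=V.get(o,{})
    for sub in [M]+[{k:M[k]} for k in M]:
        q,c=fit(mod,sub,q0,(.008,.008,.08));print(o,list(sub),q.round(4),round(c,1),[int(sub[k].sum()) for k in sub])
# light threshold for rack base from top
p=I['top']['p'];g=p.min(2)>95
v,u=np.mgrid[0:400,0:640];g&=(u>232)&(u<305)&(v>208)&(v<242)
q,c=fit([rack[0]]+rack[1:],{'top':g|False},(.46,-.005,-.05),(.008,.008,.08));print('thr',q.round(4),c,g.sum())
r_=cv2.minAreaRect(cv2.findNonZero(g.astype(np.uint8)));print(r_)
np.save('V.npy',V)
E
```

```text
top rack 1
top meter 1
top beaker 1
scene rack 1
scene meter 1
scene beaker 1
rack ['top', 'scene'] [ 0.451  -0.0021 -0.0896] 381.4 [1264, 1465]
rack ['top'] [ 0.4503 -0.0011 -0.0929] 46.9 [1264]
rack ['scene'] [ 0.4541 -0.0041 -0.1055] 306.0 [1465]
meter ['top', 'scene'] [ 0.4158 -0.2996  1.4698] 442.6 [796, 1113]
meter ['top'] [ 0.4134 -0.2983  1.4528] 154.1 [796]
meter ['scene'] [ 0.4252 -0.3036  1.5335] 260.1 [1113]
beaker ['top', 'scene'] [ 0.5811 -0.1624  0.0379] 40.3 [170, 341]
beaker ['top'] [ 0.5811 -0.1611  0.0491] 11.8 [170]
beaker ['scene'] [ 0.5806 -0.1641  0.0502] 21.5 [341]
thr [ 0.4518 -0.0023 -0.0956] 380.2705882352941 996
((268.25, 223.25), (60.820316314697266, 21.935195922851562), 4.398705959320068)
```

Run:
```python
from f import *
V=np.load('V.npy',allow_pickle=True).item()
for sub in(['top'],['scene'],['top','scene']):
    q,c=fit(meter,{k:V['meter'][k] for k in sub},(.414,-.298,1.47),(.008,.008,.05));print('meter',sub,q.round(4),round(c))
# latch included
l=[np.array([[.018,y+s,.07] for s in(-.0075,.0075)]+[[.03,y+s,.09] for s in(-.0075,.0075)]+[[.045,y+s,.088] for s in(-.0075,.0075)]+[[.045,y+s,.07] for s in(-.0075,.0075)]) for y in(.08,0,-.08)]
l2=[box(.036,.045,y-.0075,y+.0075,0,.09) for y in(.08,0,-.08)]
for sub in(['top'],['scene'],['top','scene']):
    q,c=fit(rack+l+l2,{k:V['rack'][k] for k in sub},(.451,-.002,-.09),(.008,.008,.05));print('rack',sub,q.round(4),round(c))
q=(.452,-.0025,-.093)
for n,(a,b,c,d) in dict(top=(205,250,230,310),scene=(160,220,225,305)).items():
    F=8;im=cv2.resize(I[n]['p'][a:b,c:d,::-1],None,fx=F,fy=F,interpolation=cv2.INTER_CUBIC)
    t=np.linspace(0,2*np.pi,80)
    L=[]
    for y in(.08,0,-.08):
        L.append(np.c_[.0295*np.cos(t),y+.0295*np.sin(t),0*t+.045]);L.append(np.c_[.024*np.cos(t),y+.024*np.sin(t),0*t+.006])
    L.append(np.array([[-.036,-.122,.005],[.05,-.122,.005],[.05,.122,.005],[-.036,.122,.005],[-.036,-.122,.005]]))
    for P in L:
        uv=((proj(n,tf(P,q))+.5-[c,a])*F).astype(np.int32);cv2.polylines(im,[uv],False,(0,0,255),1)
    cv2.imwrite(f'pics/ov_{n}.png',im)
```

```text
meter ['top'] [ 0.4124 -0.297   1.4966] 154
meter ['scene'] [ 0.4216 -0.3043  1.4652] 275
meter ['top', 'scene'] [ 0.4205 -0.3001  1.4599] 446
rack ['top'] [ 0.4498 -0.0011 -0.0893] 47
rack ['scene'] [ 0.4522 -0.0024 -0.102 ] 144
rack ['top', 'scene'] [ 0.4514 -0.002  -0.1031] 216
```

View pics/ov_top.png

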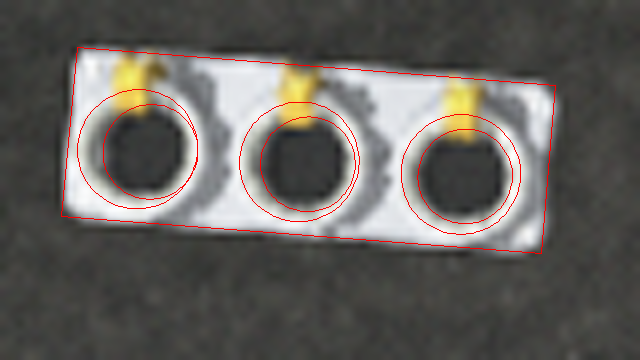

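View pics/ov_scene.png

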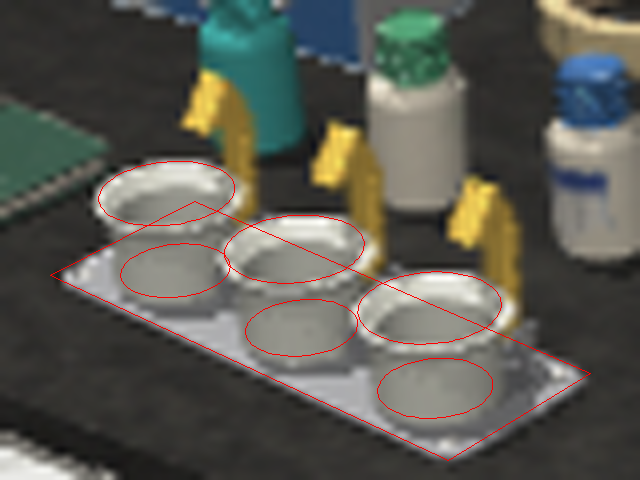

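Run:
```python
from f import *
for n in I:
    W=I[n]['W'];m=(I[n]['d']>0)&(W[...,2]>.12)&(W[...,2]<.4)&(W[...,0]>.45)&(W[...,1]>.0)&(W[...,1]<.6)
    print(n,m.sum(),np.percentile(W[m],[1,5,50,99],axis=0).round(3) if m.any() else '')
```

```text
top 10810 [[0.457 0.139 0.126]
 [0.486 0.156 0.141]
 [0.705 0.549 0.207]
 [0.863 0.554 0.396]]
scene 15278 [[0.459 0.01  0.124]
 [0.495 0.052 0.138]
 [0.814 0.401 0.245]
 [0.948 0.556 0.397]]
```

move_arm(
  series=[
    [[0,0,0.9,0.3,-1,0,0.6],[0,0,0.9,0.3,-1,0,0.6],[0,0,0.88,0.3,-1,0,0.6],[0,0,0,0.4,-1,0,0.6],[0,0,0,0.5,-1,0,0.6],[0,0,0,0.6,-1,0,0.6]],
  ],
)

```text
time_s: 2.25
tcp_pos: [0.418, 0.2096, 0.241]
ee_rot: [[0.003, -0.073, -0.997], [0.002, -0.997, 0.073], [-1.0, -0.002, -0.003]]
wrist_force: [1.5, 0.5, -0.7]
gripper_width: 0.606
```

move_arm(
  series=[
    [[0,0,1,0.7,-0.7,0,0.6],[0,0,1,0.7,-0.7,0,0.6],[0,0,1,0.7,-0.7,0,0.6],[0,0,0,0.65,-0.7,0,0.6],[0,0,0,0,0,0,0.6]],
  ],
)

```text
time_s: 2.88
tcp_pos: [0.5889, 0.0321, 0.2423]
ee_rot: [[0.006, 0.348, -0.938], [0.005, -0.938, -0.348], [-1.0, -0.003, -0.007]]
wrist_force: [-1.3, 0.4, 0.4]
gripper_width: 0.602
```

Run:
```python
from h import *
p,d=cap('scene','a1.png');np.savez('sa.npz',p=p,d=d)
print(r.sense()['tcp_pos'],r.sense()['ee_rot'][:,1])
```

```text
[0.5878039 0.0333259 0.2424725] [ 0.34916796 -0.93705366 -0.00348908]
```

View pics/a1.png

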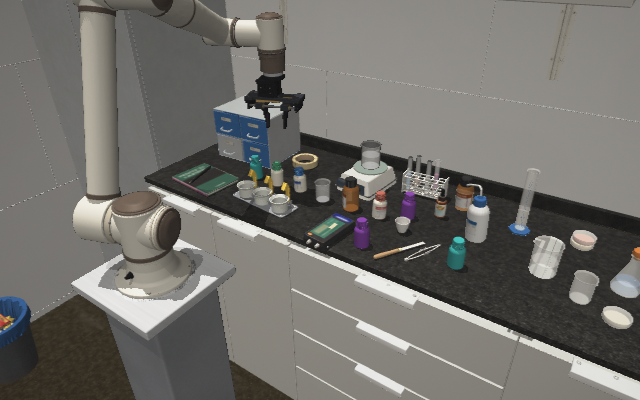

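move_arm(
  series=[
    [[0,0,0,-0.05,0.08,-0.6,0.6],[0,0,0,0,0,-0.6,0.6],[0,0,0,0,0,-0.6,0.6],[0,0,0,0,0,-0.4,0.6],[0,0,0,0,0,-0.3,0.6],[0,0,0,0,0,0,0.6]],
  ],
)

```text
time_s: 3.68
tcp_pos: [0.5808, 0.0442, 0.0915]
ee_rot: [[0.009, 0.357, -0.934], [0.008, -0.934, -0.357], [-1.0, -0.004, -0.011]]
wrist_force: [0.8, 0.6, 0.4]
gripper_width: 0.603
```

Run:
```python
from h import *
p,d=cap('scene');cv2.imwrite('pics/a2.png',cv2.resize(p[100:220,210:330,::-1],None,fx=5,fy=5,interpolation=cv2.INTER_CUBIC))
print(r.sense()['tcp_pos'],r.sense()['ee_rot'][:,1],r.sense()['wrist_force'])
```

```text
[0.58176661 0.04444836 0.09262293] [ 0.35749923 -0.93390627 -0.00365875] [0.20437124 0.36270922 0.27902179]
```

View pics/a2.png

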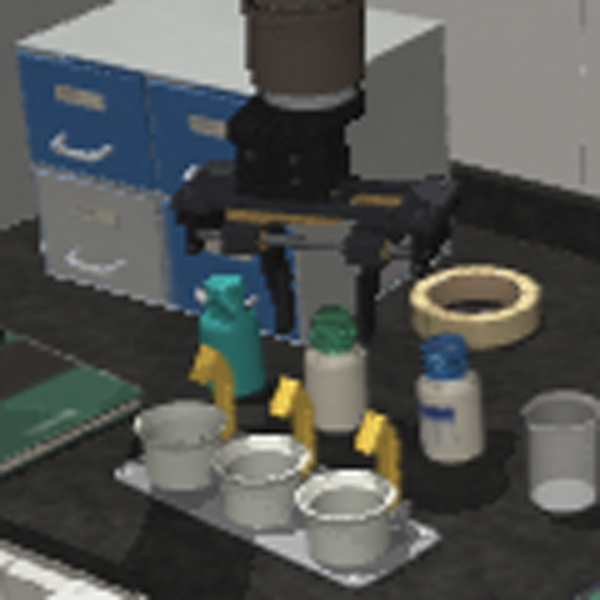

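move_arm(
  series=[
    [[0,0,0,0.05,-0.09,-0.1,0.6],[0,0,0,0,0,0,0.6],[0,0,0,0,0,0,0],[0,0,0,0,0,0,0],[0,0,0,0,0,0,0],[0,0,0,0,0,0,0]],
  ],
)

```text
time_s: 4.47
tcp_pos: [0.5865, 0.0397, 0.0898]
ee_rot: [[0.018, 0.359, -0.933], [0.01, -0.934, -0.358], [-1.0, -0.003, -0.02]]
wrist_force: [0.3, -0.7, -0.7]
gripper_width: 0.339
```

move_arm(
  series=[
    [[0,0,0,0,0,0.5,0],[0,0,0,0,0,0.9,0],[0,0,0,0,0,0.9,0],[0,0,-0.83,-0.6,-0.5,0,0],[0,0,-0.83,-0.6,-0.5,0,0],[0,0,-0.83,-0.6,-0.5,0,0],[0,0,-0.83,-0.58,-0.5,0,0],[0,0,0,0,0,0,0],[0,0,0,0,0,0,0]],
  ],
)

```text
time_s: 5.6
tcp_pos: [0.4371, -0.0834, 0.23]
ee_rot: [[0.018, -0.112, -0.994], [0.003, -0.994, 0.112], [-1.0, -0.005, -0.017]]
wrist_force: [0.3, -0.4, -0.5]
gripper_width: 0.339
```

```bash
cat > look.py <<'E'
from f import *
import sys
name,fn=sys.argv[1:3]
s=r.sense();t=s['tcp_pos'];print('tcp',t.round(4),'x',s['ee_rot'][:,0].round(3),'jaw',s['ee_rot'][:,1].round(3),s['wrist_force'].round(1),round(s['gripper_width'],3))
ims=[]
for n in('top','scene'):
    p,d=cap(n);np.savez('last_'+n+'.npz',p=p,d=d)
    u=proj(n,t[None])[0];a=int(max(0,min(340,u[1]-20)));c=int(max(0,min(560,u[0]-40)))
    ims.append(cv2.resize(p[a:a+60,c:c+80,::-1],None,fx=5,fy=5,interpolation=cv2.INTER_CUBIC))
    print(n,'tcp px',u.round(1),'crop origin',c,a)
cv2.imwrite('pics/'+fn,np.hstack(ims))
E
python3 look.py green b1.png
```

```text
tcp [ 0.4371 -0.0834  0.23  ] x [ 0.018  0.003 -1.   ] jaw [-0.112 -0.994 -0.005] [ 0.3 -0.4 -0.5] 0.339
top tcp px [284.5 227. ] crop origin 244 207
scene tcp px [273.3 147.3] crop origin 233 127
```

View pics/b1.png

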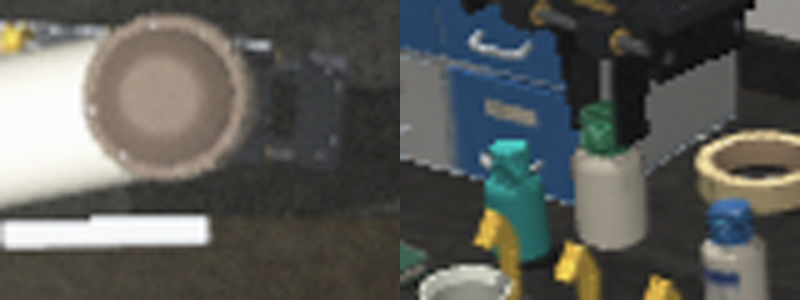

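```bash
cat > held.py <<'E'
from f import *
# fit bottle body white region in scene given crop box, compare w/ TCP
import sys
s=r.sense();t=s['tcp_pos'];h=float(sys.argv[1])
d=np.load('last_scene.npz');p=d['p'];
v,u=np.mgrid[0:400,0:640];c=proj('scene',(t-[0,0,h-.026])[None])[0]
g=(p.min(2)>90)&(p.max(2).astype(int)-p.min(2)<45)&(abs(u-c[0])<11)&(abs(v-c[1])<12)
W=world('scene',d['d']);dist=np.hypot(W[...,0]-t[0],W[...,1]-t[1]);g&=(dist<.05)
k,l,st,cc=cv2.connectedComponentsWithStats(g.astype(np.uint8));i=1+np.argmax(st[1:,4]);g=l==i
print('mask',g.sum(),cen(g).round(1),st[i])
ax=-s['ee_rot'][:,0] # tool up
# expected using model of body upright beneath the tcp
b=hullcen('scene',cyl(t[0],t[1],.0225,t[2]-h,t[2]-h+.056));print('expected cen',b.round(1))
E
python3 held.py .09; python3 -c "
from f import *
print(proj('scene',np.array([[.444,-.082,.17],[.454,-.082,.17],[.444,-.072,.17],[.444,-.082,.18]])).round(2))"
```

```text
mask 253 [274.4 166.2] [267 157  15  20 253]
expected cen [274.6 165.4]
[[275.64 163.87]
 [277.64 162.7 ]
 [273.19 163.12]
 [275.44 161.01]]
```

Run:
```python
from f import *
t=np.linspace(0,2*np.pi,120,endpoint=False)
q=(.452,-.0025,-.095)
G={n:cv2.GaussianBlur(I[n]['p'].astype(np.float32).min(2),(0,0),.5) for n in I}
def samp(n,P):
    uv=proj(n,P).astype(np.float32);return cv2.remap(G[n],uv[None,:,0].copy(),uv[None,:,1].copy(),cv2.INTER_LINEAR)[0]
def ring(x,y,rr,z=.045):return np.c_[x+rr*np.cos(t),y+rr*np.sin(t),0*t+z]
for n in I:
  for yy in(.08,0,-.08):
    c0=tf(np.array([[0,yy,0]]),q)[0]
    best=[]
    for R in(.0285,.0295,.0305,.0315):
      for dx in np.arange(-.008,.0081,.0005):
        for dy in np.arange(-.008,.0081,.0005):
          x,y=c0[0]+dx,c0[1]+dy
          b=samp(n,ring(x,y,R))
          o=samp(n,ring(x,y,R+.006));i=samp(n,ring(x,y,R-.008))
          sc=np.median(b)-.5*np.median(i)-.5*np.median(o)
          best.append((sc,R,x,y))
    best.sort(reverse=True);B=np.array(best[:15]);print(n,yy,c0[:2].round(4),B.mean(0).round(4),B.std(0).round(4))
```

```text
top 0.08 [0.4596 0.0771] [8.89164e+01 2.99000e-02 4.58900e-01 7.75000e-02] [1.3198e+00 5.0000e-04 4.0000e-04 5.0000e-04]
top 0 [ 0.452  -0.0025] [ 8.64877e+01  2.98000e-02  4.52100e-01 -1.50000e-03] [1.3315e+00 4.0000e-04 4.0000e-04 4.0000e-04]
top -0.08 [ 0.4444 -0.0821] [ 8.32099e+01  2.86000e-02  4.43700e-01 -8.24000e-02] [8.595e-01 2.000e-04 5.000e-04 6.000e-04]
scene 0.08 [0.4596 0.0771] [3.67771e+01 3.07000e-02 4.58300e-01 7.37000e-02] [0.3688 0.0008 0.0012 0.0004]
scene 0 [ 0.452  -0.0025] [ 3.69896e+01  2.90000e-02  4.47800e-01 -7.70000e-03] [0.3023 0.0005 0.0012 0.0008]
scene -0.08 [ 0.4444 -0.0821] [ 3.73337e+01  2.97000e-02  4.42400e-01 -8.63000e-02] [5.498e-01 4.000e-04 8.000e-04 6.000e-04]
```

move_arm(
  series=[
    [[0,0,0,0.14,0.02,0,0],[0,0,0,0,0,-0.4,0],[0,0,0,0,0,-0.5,0],[0,0,0,0,0,-0.3,0],[0,0,0,0,0,0,0]],
  ],
)

```text
time_s: 6.32
tcp_pos: [0.4504, -0.0795, 0.1554]
ee_rot: [[0.015, -0.106, -0.994], [0.002, -0.994, 0.106], [-1.0, -0.004, -0.015]]
wrist_force: [-1.2, 1.0, -1.5]
gripper_width: 0.343
```

```bash
python3 look.py green b2.png
```

```text
tcp [ 0.4504 -0.0795  0.1554] x [ 0.015  0.002 -1.   ] jaw [-0.106 -0.994 -0.004] [-1.2  1.  -1.5] 0.343
top tcp px [284.7 223.9] crop origin 244 203
scene tcp px [276.6 167.1] crop origin 236 147
```

View pics/b2.png

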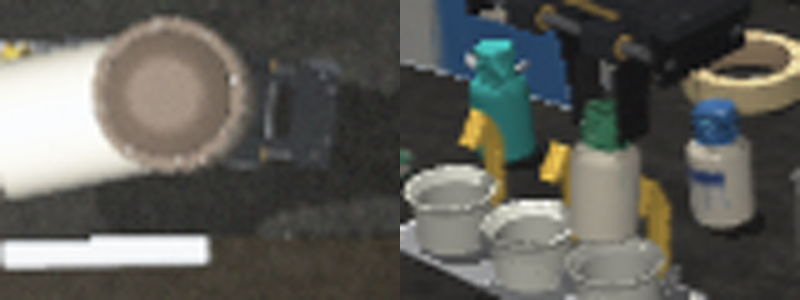

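move_arm(
  series=[
    [[0,0,0,-0.08,-0.04,0,0],[0,0,0,0,0,0,0],[0,0,0,0,0,0,0]],
  ],
)

```text
time_s: 6.8
tcp_pos: [0.4487, -0.0817, 0.159]
ee_rot: [[0.025, -0.105, -0.994], [0.003, -0.994, 0.105], [-1.0, -0.006, -0.024]]
wrist_force: [-0.8, 0.9, -0.9]
gripper_width: 0.335
```

```bash
python3 look.py green b3.png; python3 held.py .09
```

```text
tcp [ 0.4487 -0.0817  0.159 ] x [ 0.025  0.003 -1.   ] jaw [-0.105 -0.994 -0.006] [-0.8  0.9 -0.9] 0.335
top tcp px [285.2 224.3] crop origin 245 204
scene tcp px [276.7 166.4] crop origin 236 146
mask 280 [276.9 186.5] [267 175  21  22 280]
expected cen [277.9 183.6]
```

View pics/b3.png

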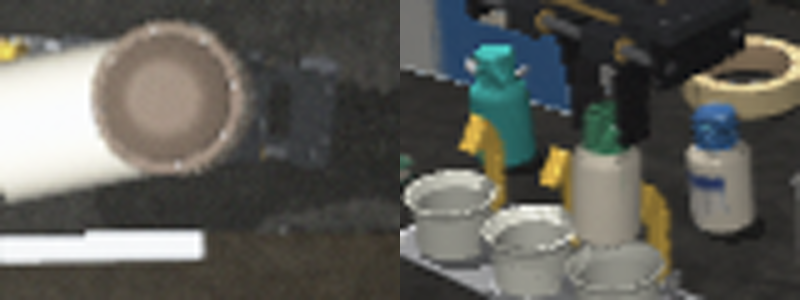

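```bash
cat > ov.py <<'E'
from f import *
import sys
fn,h,F=sys.argv[1],float(sys.argv[2]),10
s=r.sense();t=s['tcp_pos'];p=np.load('last_scene.npz')['p'];n='scene'
u=proj(n,t[None])[0];a=int(u[1]-10);c=int(u[0]-35)
im=cv2.resize(p[a:a+58,c:c+75,::-1],None,fx=F,fy=F,interpolation=cv2.INTER_CUBIC)
th=np.linspace(0,2*np.pi,80)
def dr(P,col):
    cv2.polylines(im,[((proj(n,P)+.5-[c,a])*F).astype(np.int32)],False,col,1)
for z,rr in((0,.0225),(.053,.0225),(.065,.0155),(.088,.0155)):dr(np.c_[t[0]+rr*np.cos(th),t[1]+rr*np.sin(th),0*th+t[2]-h+z],(0,0,255))
for yy in(.08,0,-.08):
    dr(tf(np.c_[.0295*np.cos(th),yy+.0295*np.sin(th),0*th+.045],(.4517,-.0022,-.095)),(255,0,255))
cv2.imwrite('pics/'+fn,im)
E
python3 ov.py ov1.png .09
```

```text
(no output)
```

View pics/ov1.png

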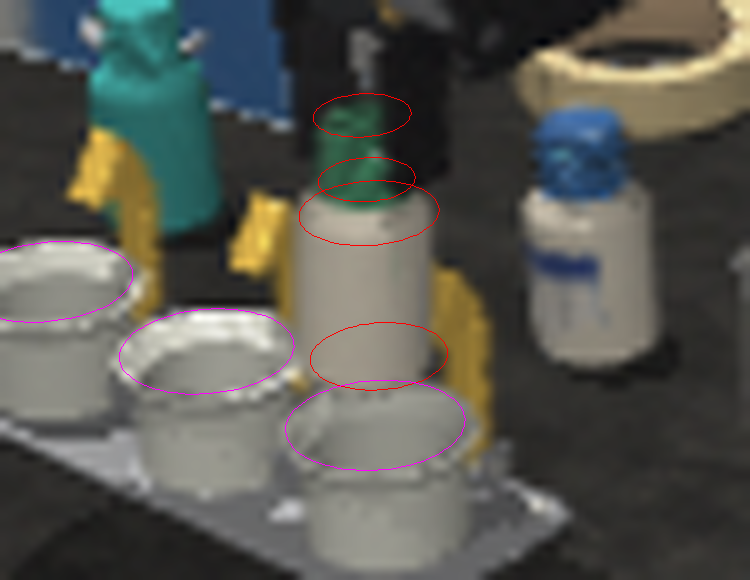

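move_arm(
  series=[
    [[0,0.08,0,0.03,-0.05,-0.15,0],[0,0,0,0,0,-0.2,0],[0,0,0,0,0,-0.2,0],[0,0,0,0,0,0,0]],
  ],
)

```text
time_s: 7.4
tcp_pos: [0.449, -0.0851, 0.1229]
ee_rot: [[0.009, -0.106, -0.994], [0.003, -0.994, 0.106], [-1.0, -0.004, -0.009]]
wrist_force: [-0.9, 0.6, -2.0]
gripper_width: 0.34
```

```bash
python3 look.py green b4.png; python3 ov.py ov2.png .09
```

```text
tcp [ 0.449  -0.0851  0.1229] x [ 0.009  0.003 -1.   ] jaw [-0.106 -0.994 -0.004] [-0.9  0.6 -2. ] 0.34
top tcp px [286.7 224.5] crop origin 246 204
scene tcp px [278.3 176.7] crop origin 238 156
```

View pics/ov2.png

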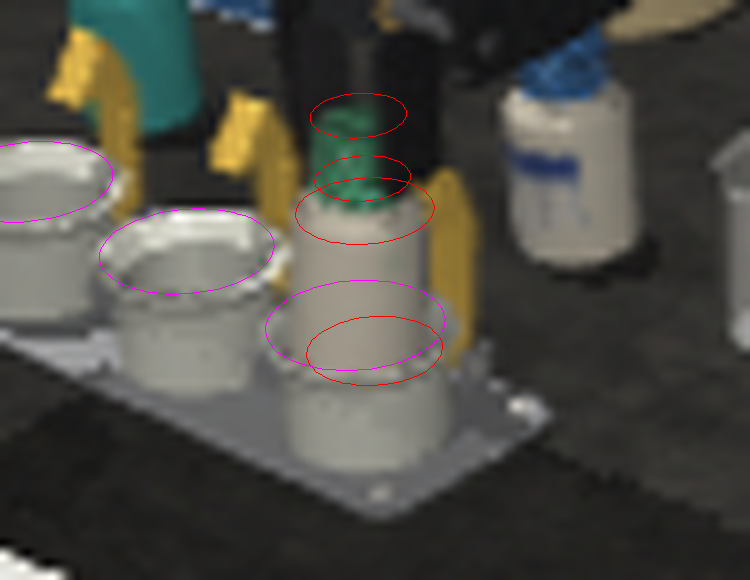

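move_arm(
  series=[
    [[0,0,0,0,0,-0.12,0],[0,0,0,0,0,-0.12,0],[0,0,0,0,0,-0.1,0]],
  ],
)

```text
time_s: 7.88
tcp_pos: [0.4499, -0.0851, 0.1037]
ee_rot: [[0.012, -0.105, -0.994], [0.003, -0.994, 0.105], [-1.0, -0.004, -0.012]]
wrist_force: [-1.1, -0.2, -0.9]
gripper_width: 0.338
```

move_arm(
  series=[
    [[0,0,0,0,0,-0.1,0],[0,0,0,0,0,-0.1,0],[0,0,0,0,0,-0.05,0]],
  ],
)

```text
time_s: 8.25
tcp_pos: [0.4568, -0.0852, 0.0962]
ee_rot: [[0.026, -0.098, -0.995], [-0.0, -0.995, 0.098], [-1.0, -0.002, -0.026]]
wrist_force: [-9.1, 2.3, 22.3]
gripper_width: 0.336
```

```bash
python3 look.py green b5.png; python3 ov.py ov3.png .09
```

```text
tcp [ 0.4568 -0.0852  0.0962] x [ 0.026 -0.    -1.   ] jaw [-0.098 -0.995 -0.002] [-9.1  2.3 22.3] 0.336
top tcp px [287.1 222.7] crop origin 247 202
scene tcp px [280.4 183. ] crop origin 240 163
```

View pics/ov3.png

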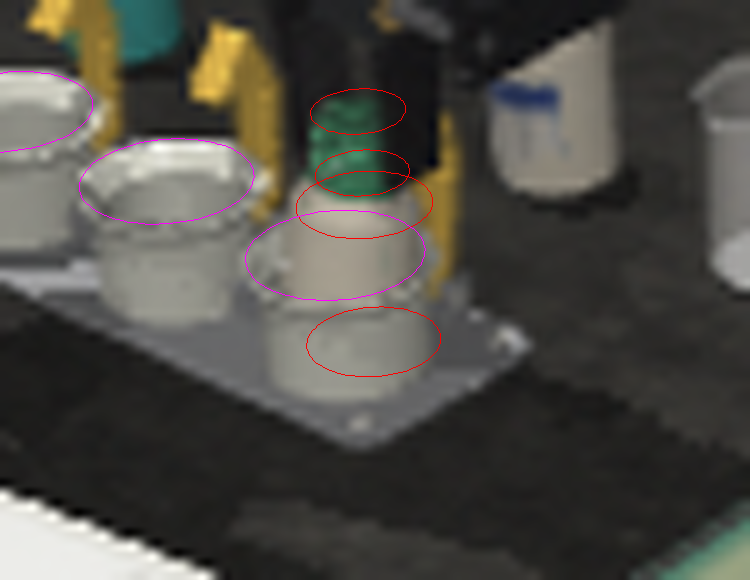

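move_arm(
  series=[
    [[0,0.1,0,-0.08,0,0,0],[0,0,0,0,0,0,0]],
  ],
)

```text
time_s: 8.6
tcp_pos: [0.4533, -0.0848, 0.0969]
ee_rot: [[0.016, -0.098, -0.995], [0.001, -0.995, 0.098], [-1.0, -0.002, -0.016]]
wrist_force: [-0.0, -0.6, -1.2]
gripper_width: 0.341
```

move_arm(
  series=[
    [[0,0,0,-0.05,0.02,-0.1,0],[0,0,0,0,0,-0.05,0]],
  ],
)

```text
time_s: 8.85
tcp_pos: [0.4573, -0.0841, 0.0957]
ee_rot: [[0.03, -0.091, -0.995], [-0.003, -0.996, 0.091], [-1.0, 0.0, -0.03]]
wrist_force: [-7.3, 3.1, 21.7]
gripper_width: 0.343
```

move_arm(
  series=[
    [[0,0.1,0,-0.05,0,0.02,0],[0,0,0,0,0,0,0.6],[0,0,0,0,0,0,0.6],[0,0,0,0,0,0,0.6],[0,0,0,0,0,0.5,0.6],[0,0,0,0,0,1,0.6],[0,0,0,0,0,1,0.6],[0,0,0,0,0,0,0.6]],
  ],
)

```text
time_s: 9.85
tcp_pos: [0.4548, -0.0845, 0.2491]
ee_rot: [[0.015, -0.09, -0.996], [-0.005, -0.996, 0.09], [-1.0, 0.003, -0.016]]
wrist_force: [1.1, 0.6, -1.2]
gripper_width: 0.6
```

```bash
cat > chk.py <<'E'
from f import *
import sys
F=8;out=[];n='scene'
q=(.4517,-.0022,-.095)
p,d=cap(n);a,b,c,dd=150,225,230,310
im=cv2.resize(p[a:b,c:dd,::-1],None,fx=F,fy=F,interpolation=cv2.INTER_CUBIC)
cv2.imwrite('pics/'+sys.argv[1],im)
W=world(n,d)
s=r.sense();print(s['tcp_pos'].round(4),s['ee_rot'][:,0].round(3),s['ee_rot'][:,1].round(3),s['time_s'])
E
python3 chk.py c1.png
```

```text
[ 0.4529 -0.0845  0.2463] [ 0.009 -0.005 -1.   ] [-0.091 -0.996  0.004] 9.9
```

View pics/c1.png

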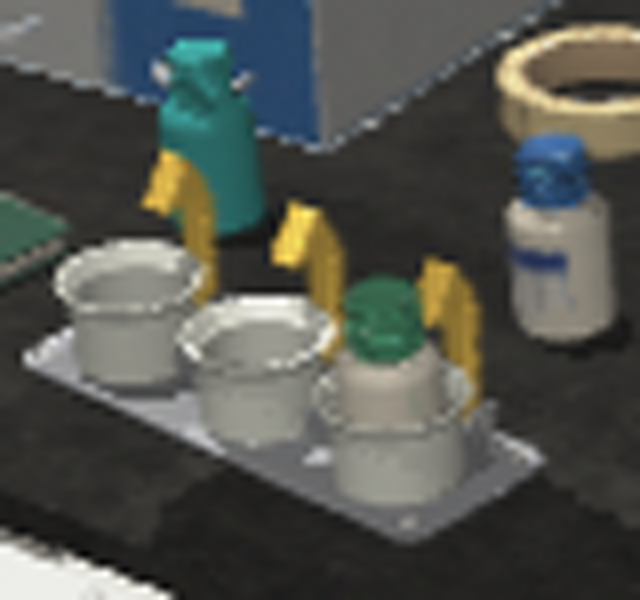

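move_arm(
  series=[
    [[0,0.06,0,0.8,0.16,0,0.6],[0,0,0,0.8,0.17,0,0.6],[0,0,0,0.7,0.17,-0.6,0.6],[0,0,0,0,0,-0.8,0.6],[0,0,0,0,0,-0.5,0.6],[0,0,0,0,0,0,0.6]],
  ],
)

```text
time_s: 10.65
tcp_pos: [0.5893, -0.0541, 0.1176]
ee_rot: [[-0.016, -0.093, -0.996], [-0.006, -0.996, 0.093], [-1.0, 0.007, 0.016]]
wrist_force: [0.0, 0.1, 0.6]
gripper_width: 0.599
```

```bash
python3 look.py blue d1.png; python3 ov.py d1o.png .1;python3 - <<'E'
from f import *
p=np.load('last_top.npz')['p'];im=cv2.resize(p[165:250,225:330,::-1],None,fx=6,fy=6,interpolation=cv2.INTER_CUBIC);cv2.imwrite('pics/d1t.png',im)
E
```

```text
tcp [ 0.5893 -0.0541  0.1176] x [-0.016 -0.006 -1.   ] jaw [-0.093 -0.996  0.007] [0.  0.1 0.6] 0.599
top tcp px [278.3 187.7] crop origin 238 167
scene tcp px [296.9 160.1] crop origin 256 140
```

View pics/d1t.png

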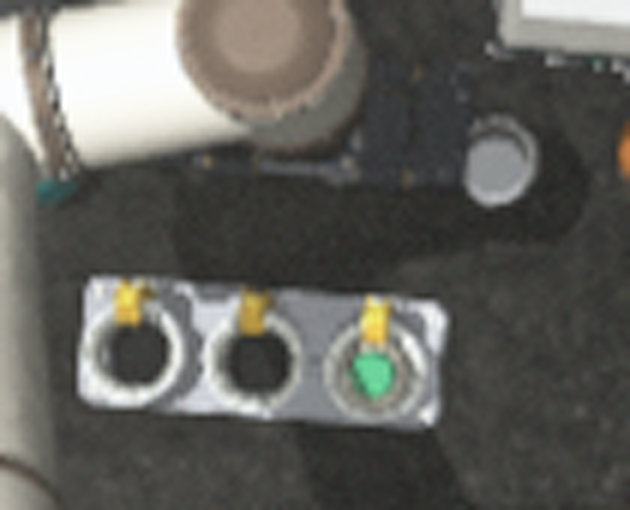

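View pics/d1.png

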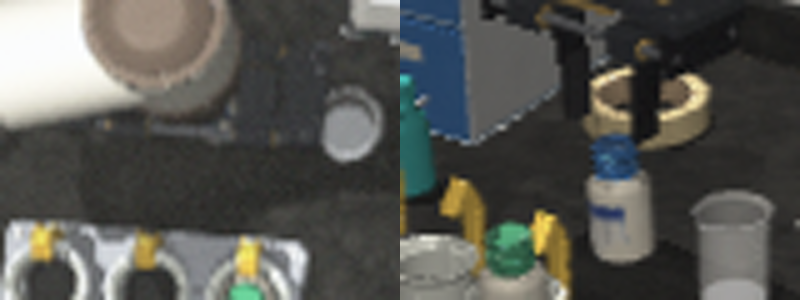

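move_arm(
  series=[
    [[0.04,-0.11,0,0.04,0,-0.25,0.6],[0,0,0,0,0,-0.2,0.6],[0,0,0,0,0,0,0.6]],
  ],
)

```text
time_s: 11.12
tcp_pos: [0.5967, -0.0539, 0.0982]
ee_rot: [[0.015, -0.091, -0.996], [0.001, -0.996, 0.091], [-1.0, -0.002, -0.015]]
wrist_force: [-0.6, 0.2, 0.8]
gripper_width: 0.605
```

```bash
python3 look.py blue d2.png
```

```text
tcp [ 0.5967 -0.0539  0.0982] x [ 0.015  0.001 -1.   ] jaw [-0.091 -0.996 -0.002] [-0.6  0.2  0.8] 0.605
top tcp px [278.7 186.4] crop origin 238 166
scene tcp px [298.3 164.3] crop origin 258 144
```

View pics/d2.png

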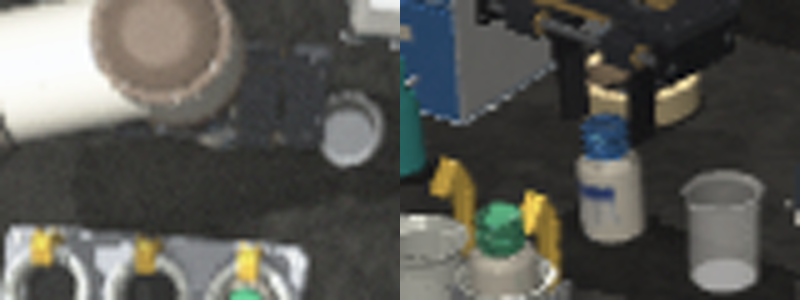

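move_arm(
  series=[
    [[0,0.1,0,-0.06,0,-0.2,0.6],[0,0,0,0,0,0,0.6],[0,0,0,0,0,0,0.6]],
  ],
)

```text
time_s: 11.6
tcp_pos: [0.5942, -0.0537, 0.0874]
ee_rot: [[0.004, -0.091, -0.996], [0.001, -0.996, 0.091], [-1.0, -0.002, -0.004]]
wrist_force: [-0.1, -0.2, 0.1]
gripper_width: 0.598
```

move_arm(
  series=[
    [[0,0,0,0,0,0,0],[0,0,0,0,0,0,0],[0,0,0,0,0,0,0],[0,0,0,0,0,0,0],[0,0,0,0,0,0.5,0],[0,0,0,0,0,0.9,0],[0,0,0,-0.3,0.3,0.9,0],[0,0,0,-0.6,0.6,0,0],[0,0,0,-0.6,0.6,0,0],[0,0,0,-0.5,0.5,0,0],[0,0,0,-0.1,0.1,0,0],[0,0,0,0,0,0,0],[0,0,0,0,0,0,0]],
  ],
)

```text
time_s: 13.22
tcp_pos: [0.463, 0.0746, 0.2272]
ee_rot: [[0.001, -0.094, -0.996], [0.003, -0.996, 0.094], [-1.0, -0.004, -0.0]]
wrist_force: [0.7, -0.2, -1.4]
gripper_width: 0.338
```

```bash
python3 look.py blue e1.png; python3 ov.py e1o.png .0874
```

```text
tcp [0.463  0.0746 0.2272] x [ 0.001  0.003 -1.   ] jaw [-0.094 -0.996 -0.004] [ 0.7 -0.2 -1.4] 0.338
top tcp px [238.7 220.2] crop origin 198 200
scene tcp px [241.3 134.8] crop origin 201 114
```

View pics/e1o.png

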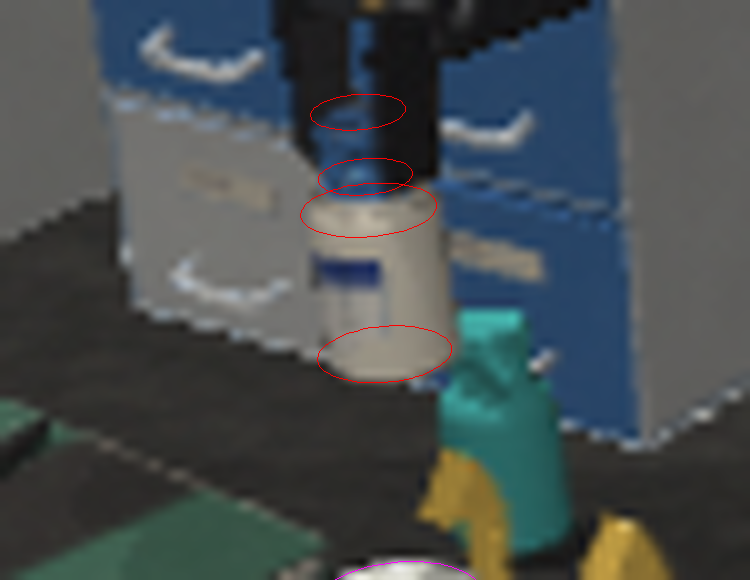

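move_arm(
  series=[
    [[0,0,0,-0.06,0.05,0,0],[0,0,0,0,0,-0.5,0],[0,0,0,0,0,-0.5,0],[0,0,0,0,0,-0.2,0],[0,0,0,0,0,0,0],[0,0,0,0,0,0,0]],
  ],
)

```text
time_s: 14.08
tcp_pos: [0.4601, 0.0762, 0.1538]
ee_rot: [[-0.0, -0.099, -0.995], [0.003, -0.995, 0.099], [-1.0, -0.003, 0.001]]
wrist_force: [-2.1, 0.7, -1.5]
gripper_width: 0.338
```

move_arm(
  series=[
    [[0,0,0,-0.01,0.02,-0.15,0],[0,0,0,0,0,0,0],[0,0,0,0,0,0,0]],
  ],
)

```text
time_s: 14.45
tcp_pos: [0.4598, 0.0777, 0.1455]
ee_rot: [[0.001, -0.099, -0.995], [0.004, -0.995, 0.099], [-1.0, -0.004, -0.001]]
wrist_force: [-1.5, 0.7, -1.1]
gripper_width: 0.342
```

```bash
python3 look.py blue e2.png; python3 ov.py e2o.png .0874
```

```text
tcp [0.4598 0.0777 0.1455] x [ 0.001  0.004 -1.   ] jaw [-0.099 -0.995 -0.004] [-1.5  0.7 -1.1] 0.342
top tcp px [242.  222.1] crop origin 201 202
scene tcp px [242.4 157.5] crop origin 202 137
```

View pics/e2o.png

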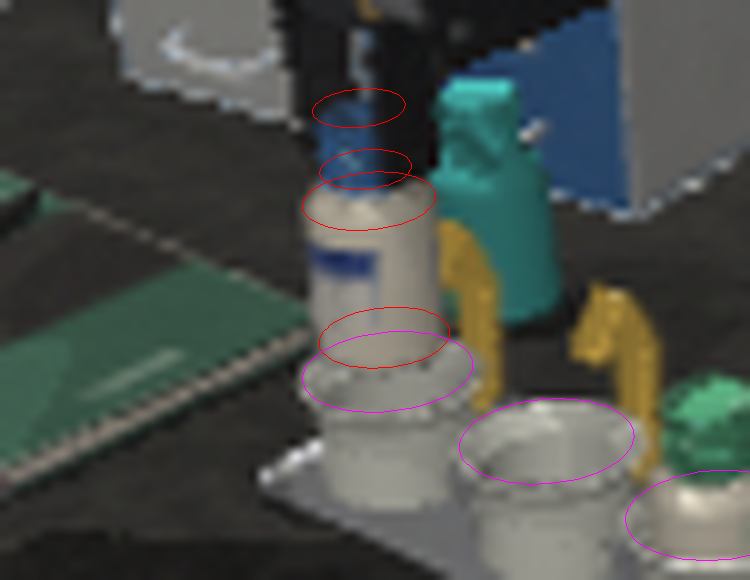

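move_arm(
  series=[
    [[0,0,0,0.02,-0.03,-0.15,0],[0,0,0,0,0,-0.15,0],[0,0,0,0,0,-0.15,0],[0,0,0,0,0,-0.15,0]],
  ],
)

```text
time_s: 15.05
tcp_pos: [0.4619, 0.0764, 0.1087]
ee_rot: [[0.004, -0.098, -0.995], [0.005, -0.995, 0.098], [-1.0, -0.005, -0.004]]
wrist_force: [-3.1, -0.4, 1.5]
gripper_width: 0.34
```

move_arm(
  series=[
    [[0,0,0,-0.02,0,-0.1,0],[0,0,0,-0.02,0,-0.1,0],[0,0,0,-0.02,0,-0.05,0]],
  ],
)

```text
time_s: 15.42
tcp_pos: [0.4608, 0.0772, 0.094]
ee_rot: [[0.009, -0.095, -0.995], [0.005, -0.995, 0.096], [-1.0, -0.006, -0.008]]
wrist_force: [-5.4, -1.0, 26.1]
gripper_width: 0.34
```

move_arm(
  series=[
    [[0,0,0,-0.02,0,-0.02,0],[0,0,0,0,0,0,0],[0,0,0,0,0,0,0.6],[0,0,0,0,0,0,0.6],[0,0,0,0,0,0,0.6],[0,0,0,0,0,0.5,0.6],[0,0,0,0,0,1,0.6],[0,0,0,0,0,1,0.6],[0,0,0,0,0,0,0.6]],
  ],
)

```text
time_s: 16.55
tcp_pos: [0.4624, 0.0772, 0.2487]
ee_rot: [[0.015, -0.093, -0.996], [0.004, -0.996, 0.093], [-1.0, -0.006, -0.015]]
wrist_force: [0.6, -0.3, -1.4]
gripper_width: 0.6
```

```bash
python3 chk.py c2.png
```

```text
[0.4607 0.0766 0.246 ] [ 0.01   0.003 -1.   ] [-0.093 -0.996 -0.004] 16.6
```

View pics/c2.png

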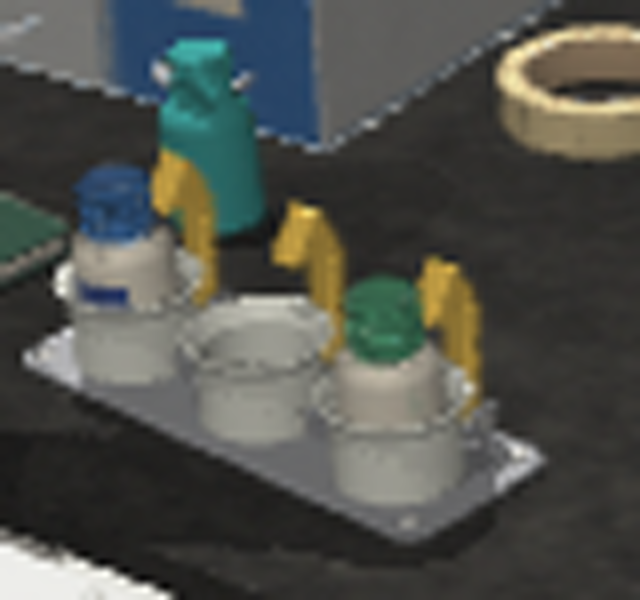

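move_arm(
  series=[
    [[0,0,0,0.28,-0.95,0,0.6],[0,0,0,0.28,-0.95,0,0.6],[0,0,0,0.28,-0.95,0,0.6],[0,0,0,0.28,-0.95,0,0.6],[0,0,0,0.28,-0.95,0,0.6],[0,0,0,0.28,-0.95,0,0.6],[0,0,0,0.28,-0.95,0,0.6],[0,0,0,0.25,-0.9,0,0.6],[0,0,0,0,0,0,0.6],[0,0,0,0,0,0,0.6]],
  ],
)

```text
time_s: 17.85
tcp_pos: [0.5895, -0.3885, 0.2228]
ee_rot: [[-0.02, -0.089, -0.996], [0.013, -0.996, 0.089], [-1.0, -0.011, 0.021]]
wrist_force: [0.6, -0.5, 0.2]
gripper_width: 0.601
```

```bash
python3 look.py red g1.png
python3 - <<'E'
from f import *
for n in('top','scene'):
    z=np.load(f'last_{n}.npz');p,d=z['p'],z['d'];W=world(n,d)
    for nm,y in(('green',-.08),('blue',.08)):
        P=tf(np.array([[0,y,.083]]),(.4517,-.0022,-.095));u=proj(n,P)[0]
        try:
            m=capmask(p,nm,u,9)&(d>0)
        except Exception as e: print(n,nm,e);continue
        w=W[m];x,f=fitcap({n:cen(m)},.071,.094);print(n,nm,m.sum(),cen(m).round(1),'z pct',np.percentile(w[:,2],[25,50,75,90]).round(4),'xy',x.round(4),'expected',P[0,:2].round(4))
    F=7;a,b,c,dd=((205,250,225,315) if n=='top' else (150,225,230,310))
    cv2.imwrite(f'pics/g1{n}.png',cv2.resize(p[a:b,c:dd,::-1],None,fx=F,fy=F,interpolation=cv2.INTER_CUBIC))
E
```

```text
tcp [ 0.5895 -0.3885  0.2228] x [-0.02   0.013 -1.   ] jaw [-0.089 -0.996 -0.011] [ 0.6 -0.5  0.2] 0.601
top tcp px [371.  182.4] crop origin 331 162
scene tcp px [384.7 154.3] crop origin 344 134
top green min() iterable argument is empty
top blue 48 [244.4 223.2] z pct [0.0895 0.0918 0.0935 0.0951] xy [0.4577 0.0795] expected [0.4593 0.0774]
scene green 78 [277.8 189.3] z pct [0.0785 0.0881 0.0921 0.0935] xy [ 0.4385 -0.0882] expected [ 0.4441 -0.0818]
scene blue 75 [243.8 175. ] z pct [0.0797 0.0873 0.0919 0.0938] xy [0.4536 0.0741] expected [0.4593 0.0774]
```

View pics/g1top.png

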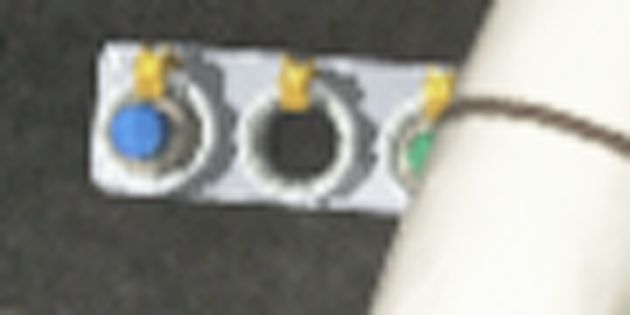

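View pics/g1.png

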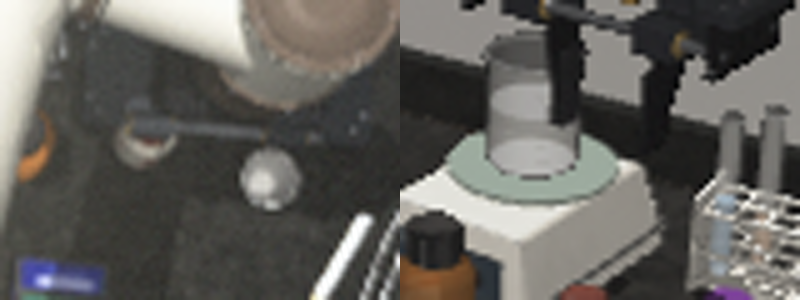

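move_arm(
  series=[
    [[-0.09,-0.1,0,0.06,0.16,-0.5,0.6],[0,0,0,0,0,-0.7,0.6],[0,0,0,0,0,-0.5,0.6],[0,0,0,0,0,0,0.6],[0,0,0,0,0,0,0.6]],
  ],
)

```text
time_s: 18.58
tcp_pos: [0.595, -0.3718, 0.1249]
ee_rot: [[0.002, -0.079, -0.997], [-0.004, -0.997, 0.079], [-1.0, 0.004, -0.002]]
wrist_force: [0.1, 0.3, 0.8]
gripper_width: 0.597
```

```bash
python3 look.py red g2.png;python3 ov.py g2o.png .1
```

```text
tcp [ 0.595  -0.3718  0.1249] x [ 0.002 -0.004 -1.   ] jaw [-0.079 -0.997  0.004] [0.1 0.3 0.8] 0.597
top tcp px [362.1 184.9] crop origin 322 164
scene tcp px [378.9 180.9] crop origin 338 160
```

View pics/g2o.png

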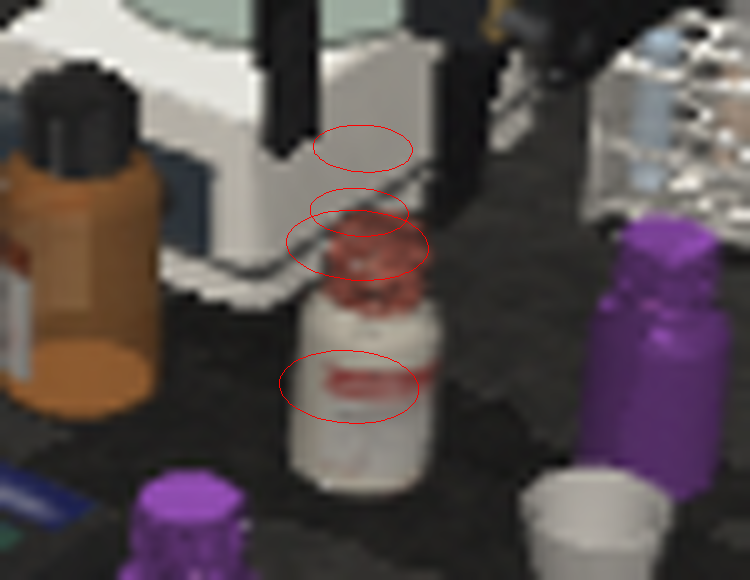

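move_arm(
  series=[
    [[0,0,0,-0.02,-0.12,0,0.6],[0,0,0,0,0,-0.3,0.6],[0,0,0,0,0,-0.3,0.6],[0,0,0,0,0,0,0.6],[0,0,0,0,0,0,0.6]],
  ],
)

```text
time_s: 19.3
tcp_pos: [0.5938, -0.3803, 0.0877]
ee_rot: [[0.004, -0.08, -0.997], [-0.004, -0.997, 0.08], [-1.0, 0.004, -0.004]]
wrist_force: [1.1, 0.5, -0.4]
gripper_width: 0.601
```

move_arm(
  series=[
    [[0,0,0,0,0,0,0],[0,0,0,0,0,0,0],[0,0,0,0,0,0,0],[0,0,0,0,0,0,0],[0,0,0,0,0,0.5,0],[0,0,0,0,0,0.9,0],[0,0,0,0,0,0.9,0],[0,0,0,0,0,0.3,0],[0,0,0,-0.34,0.9,0,0],[0,0,0,-0.34,0.9,0,0],[0,0,0,-0.34,0.9,0,0],[0,0,0,-0.34,0.9,0,0],[0,0,0,-0.34,0.9,0,0],[0,0,0,-0.34,0.9,0,0],[0,0,0,-0.34,0.8,0,0],[0,0,0,0,0,0,0],[0,0,0,0,0,0,0]],
  ],
)

```text
time_s: 21.42
tcp_pos: [0.4428, 0.0023, 0.2463]
ee_rot: [[0.006, -0.081, -0.997], [0.0, -0.997, 0.081], [-1.0, -0.001, -0.006]]
wrist_force: [0.9, -0.3, -2.0]
gripper_width: 0.344
```

```bash
python3 look.py red h1.png;python3 ov.py h1o.png .0877
```

```text
tcp [0.4428 0.0023 0.2463] x [ 0.006  0.    -1.   ] jaw [-0.081 -0.997 -0.001] [ 0.9 -0.3 -2. ] 0.344
top tcp px [258.9 225.6] crop origin 218 205
scene tcp px [253.2 136. ] crop origin 213 115
```

View pics/h1o.png

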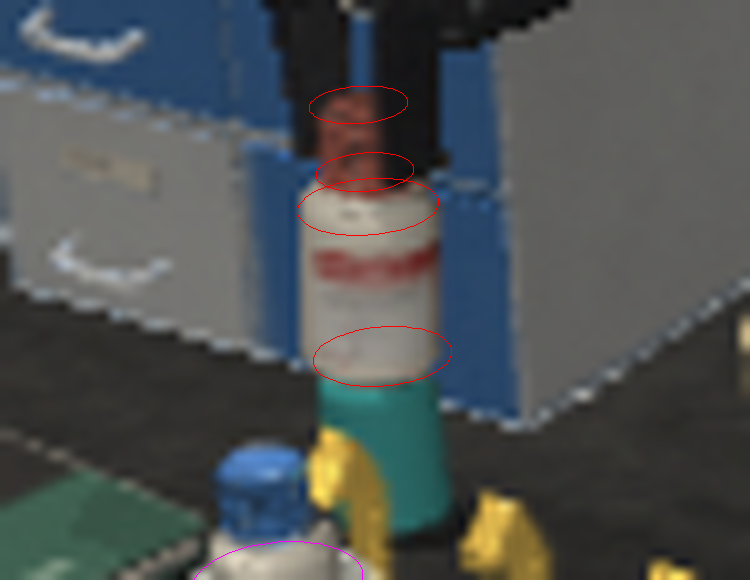

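move_arm(
  series=[
    [[0,0,0,0.15,-0.09,0,0],[0,0,0,0,0,-0.5,0],[0,0,0,0,0,-0.5,0],[0,0,0,0,0,-0.5,0],[0,0,0,0,0,-0.1,0],[0,0,0,0,0,0,0],[0,0,0,0,0,0,0]],
  ],
)

```text
time_s: 22.4
tcp_pos: [0.457, -0.0105, 0.1481]
ee_rot: [[0.005, -0.095, -0.995], [-0.001, -0.995, 0.095], [-1.0, 0.001, -0.005]]
wrist_force: [-1.2, 1.2, -1.4]
gripper_width: 0.34
```

```bash
python3 look.py red h2.png;python3 ov.py h2o.png .0877
```

```text
tcp [ 0.457  -0.0105  0.1481] x [ 0.005 -0.001 -1.   ] jaw [-0.095 -0.995  0.001] [-1.2  1.2 -1.4] 0.34
top tcp px [266.  222.4] crop origin 225 202
scene tcp px [261.7 163.2] crop origin 221 143
```

View pics/h2o.png

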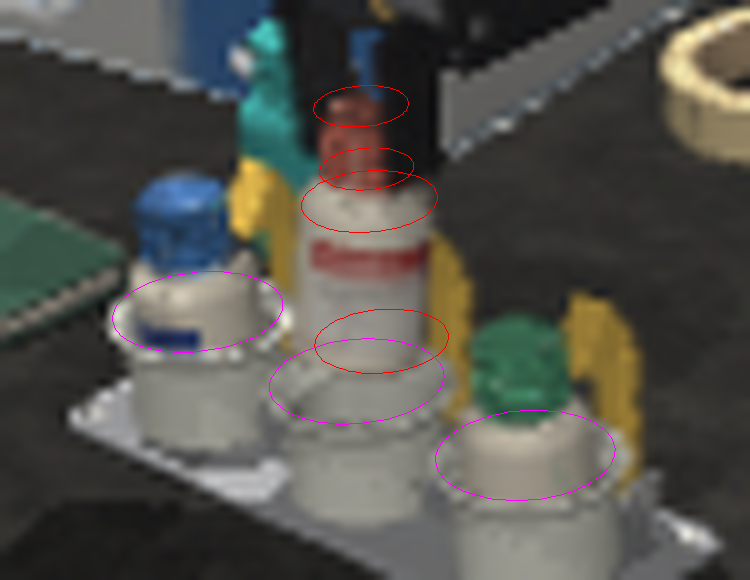

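move_arm(
  series=[
    [[0,0,0,-0.04,0.06,-0.1,0],[0,0,0,0,0,-0.1,0],[0,0,0,0,0,0,0]],
  ],
)

```text
time_s: 22.88
tcp_pos: [0.4547, -0.0063, 0.1368]
ee_rot: [[0.008, -0.094, -0.996], [-0.001, -0.996, 0.094], [-1.0, 0.0, -0.008]]
wrist_force: [-1.0, -0.7, -2.6]
gripper_width: 0.343
```

```bash
python3 look.py red h3.png;python3 ov.py h3o.png .0877
```

```text
tcp [ 0.4547 -0.0063  0.1368] x [ 0.008 -0.001 -1.   ] jaw [-0.094 -0.996  0.   ] [-1.  -0.7 -2.6] 0.343
top tcp px [265.2 223.2] crop origin 225 203
scene tcp px [260.5 166.3] crop origin 220 146
```

View pics/h3o.png

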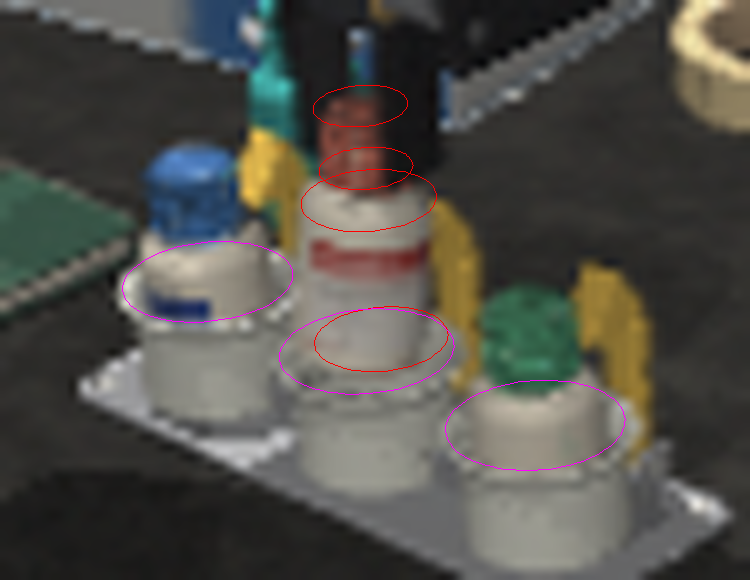

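move_arm(
  series=[
    [[0,0,0,-0.01,0.01,-0.15,0],[0,0,0,-0.01,0,-0.15,0],[0,0,0,-0.01,0,-0.15,0]],
  ],
)

```text
time_s: 23.35
tcp_pos: [0.4602, -0.0046, 0.1137]
ee_rot: [[0.025, -0.09, -0.996], [0.0, -0.996, 0.09], [-1.0, -0.003, -0.025]]
wrist_force: [-3.3, 0.5, 3.6]
gripper_width: 0.34
```

move_arm(
  series=[
    [[0,0.12,0,-0.07,0,-0.05,0],[0,0,0,-0.03,0,-0.1,0],[0,0,0,-0.03,0,-0.1,0]],
  ],
)

```text
time_s: 23.72
tcp_pos: [0.456, -0.0037, 0.0992]
ee_rot: [[0.016, -0.088, -0.996], [0.002, -0.996, 0.088], [-1.0, -0.004, -0.016]]
wrist_force: [1.5, -0.8, 0.7]
gripper_width: 0.341
```

move_arm(
  series=[
    [[0,0.05,0,-0.03,0,-0.1,0],[0,0,0,-0.03,0,-0.08,0],[0,0,0,-0.03,0,-0.05,0]],
  ],
)

```text
time_s: 24.1
tcp_pos: [0.4564, -0.0025, 0.0932]
ee_rot: [[0.021, -0.081, -0.996], [0.001, -0.997, 0.081], [-1.0, -0.003, -0.021]]
wrist_force: [-4.7, -0.5, 20.1]
gripper_width: 0.344
```

Bottomed at .093 (expected .0937) with 20 N. Release and check.

move_arm(
  series=[
    [[0,0.08,0,-0.04,0,0.01,0],[0,0,0,0,0,0,0],[0,0,0,0,0,0,0.6],[0,0,0,0,0,0,0.6],[0,0,0,0,0,0,0.6],[0,0,0,0,0,0.5,0.6],[0,0,0,0,0,1,0.6],[0,0,0,0,0,1,0.6],[0,0,0,0.5,-0.9,0,0.85],[0,0,0,0.5,-0.9,0,0.85],[0,0,0,0.5,-0.8,0,0.85],[0,0,0,0,0,0,0.85]],
  ],
)

```text
time_s: 25.6
tcp_pos: [0.5417, -0.163, 0.2458]
ee_rot: [[0.001, -0.077, -0.997], [-0.001, -0.997, 0.077], [-1.0, 0.001, -0.001]]
wrist_force: [-0.4, -0.4, 0.5]
gripper_width: 0.841
```

```bash
python3 chk.py c3.png
python3 - <<'E'
from f import *
p,d=cap('top','t3.png')
W=world('top',d)
for nm,y in(('green',-.08),('red',0),('blue',.08)):
    P=tf(np.array([[0,y,.083]]),(.4517,-.0022,-.095));u=proj('top',P)[0]
    try: m=capmask(p,nm,u,9)&(d>0)
    except Exception as e: print(nm,e);continue
    x,f=fitcap({'top':cen(m)},.071,.094);print(nm,m.sum(),np.percentile(W[m][:,2],[50,90]).round(4),x.round(4),P[0,:2].round(4))
im=p[165:260,215:395,::-1]
cv2.imwrite('pics/t3c.png',cv2.resize(im,None,fx=4.4,fy=4.4,interpolation=cv2.INTER_CUBIC))
# beaker lip zoom from initial pics
a=cv2.resize(I['top']['p'][175:207,290:325,::-1],None,fx=14,fy=14,interpolation=cv2.INTER_CUBIC)
b=cv2.resize(I['scene']['p'][170:210,305:345,::-1],None,fx=11.2,fy=11.2,interpolation=cv2.INTER_CUBIC)
b=cv2.resize(b,(300,448))if 0 else b[:448]
cv2.imwrite('pics/beak.png',np.hstack([a[:,:400],b[:,:400]]))
E
```

```text
[ 0.5408 -0.1617  0.246 ] [ 0.001 -0.001 -1.   ] [-0.075 -0.997  0.001] 25.65
green 38 [0.093  0.0963] [ 0.4414 -0.0831] [ 0.4441 -0.0818]
red 44 [0.0918 0.0957] [ 0.4536 -0.0013] [ 0.4517 -0.0022]
blue min() iterable argument is empty
```

View pics/c3.png

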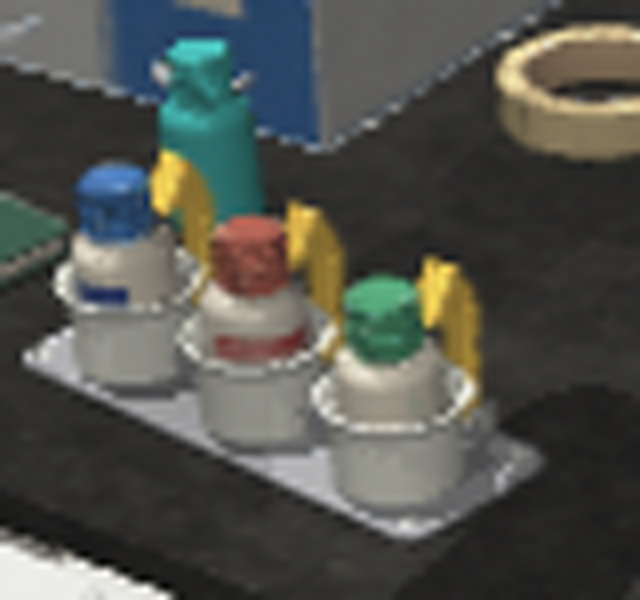

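View pics/t3c.png

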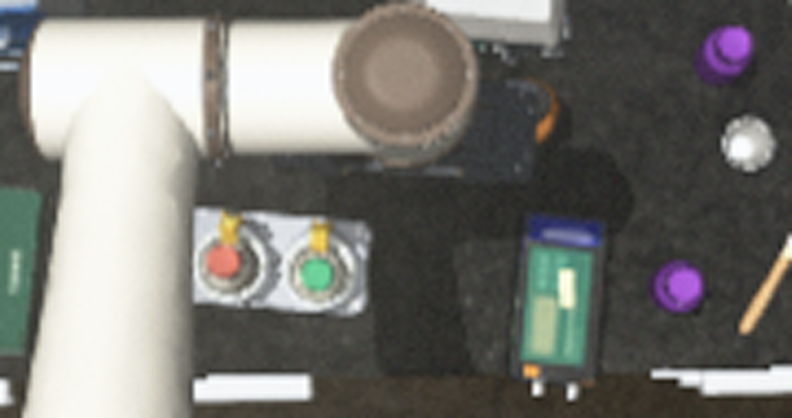

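View pics/beak.png

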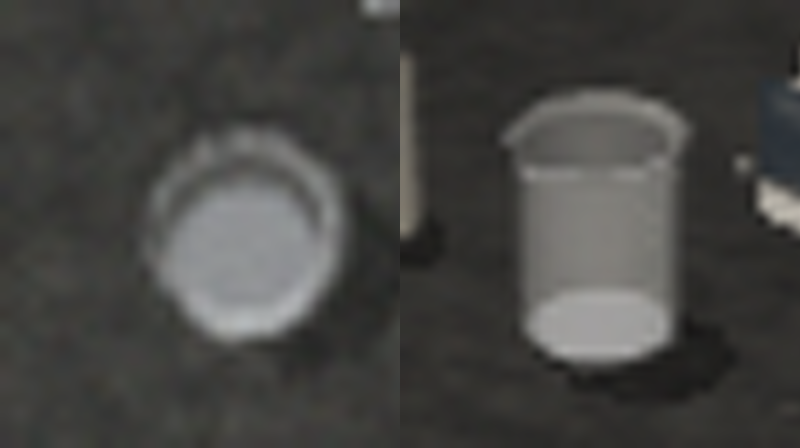

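```bash
python3 -c "
from h import *
print(r.sense()['joints'].round(1), r.sense()['time_s'])"
```

```text
[ -0.1  15.8  -7.9   0.1 -66.2  85.8] 25.7
```

move_arm(
  series=[
    [[0,0,-0.97,0.1,0,0,0.85],[0,0,-0.97,0.1,0,0,0.85],[0,0,-0.97,0.1,0,0,0.85],[0,0,-0.97,0.1,0,0,0.85],[0,0,-0.97,0.1,0,0,0.85],[0,0,-0.97,0.1,0,0,0.85],[0,0,-0.97,0,0,0,0.85],[0,0,-0.97,0,0,0,0.85],[0,0,-0.97,0,0,0,0.85],[0,0,-0.97,0,0,0,0.85],[0,0,-0.97,0,0,0,0.85],[0,0,0,0,0,0,0.85]],
  ],
)

```text
time_s: 27.2
tcp_pos: [0.5675, -0.1424, 0.2481]
ee_rot: [[-0.002, -1.0, 0.017], [0.006, 0.017, 1.0], [-1.0, 0.002, 0.006]]
wrist_force: [0.7, -0.4, 0.2]
gripper_width: 0.851
```

move_arm(
  series=[
    [[0,0,0,0.22,-0.33,0,0.85],[0,0,0,0,0,-0.6,0.85],[0,0,0,0,0,-0.7,0.85],[0,0,0,0,0,-0.5,0.85],[0,0,0,0,0,0,0.85],[0,0,0,0,0,0,0.85]],
  ],
)

```text
time_s: 27.95
tcp_pos: [0.5803, -0.1578, 0.1412]
ee_rot: [[0.003, -1.0, -0.004], [0.005, -0.004, 1.0], [-1.0, -0.003, 0.005]]
wrist_force: [-0.2, -0.5, 0.1]
gripper_width: 0.849
```

```bash
python3 look.py x k1.png; python3 ov.py k1o.png .15
```

```text
tcp [ 0.5803 -0.1578  0.1412] x [ 0.003  0.005 -1.   ] jaw [-1.    -0.004 -0.003] [-0.2 -0.5  0.1] 0.849
top tcp px [305.7 188.9] crop origin 265 168
scene tcp px [319.9 161.9] crop origin 279 141
```

View pics/k1.png

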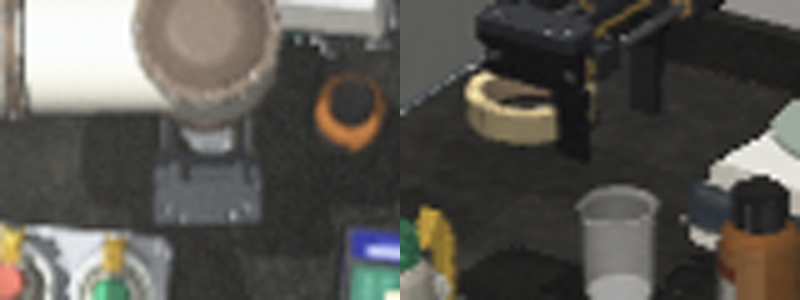

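View pics/k1o.png

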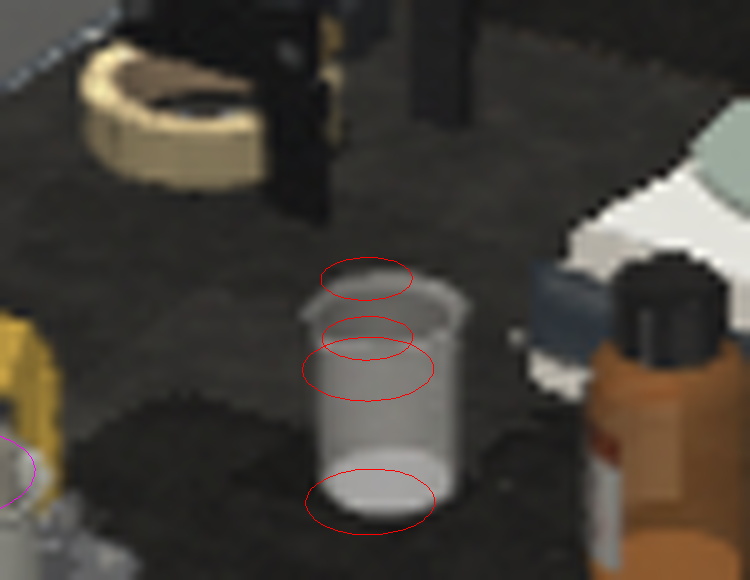

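move_arm(
  series=[
    [[0,0,0,0.01,-0.08,0,0.85],[0,0,0,0,0,-0.5,0.85],[0,0,0,0,0,-0.4,0.85],[0,0,0,0,0,-0.3,0.85],[0,0,0,0,0,0,0.85],[0,0,0,0,0,0,0.85]],
  ],
)

```text
time_s: 28.8
tcp_pos: [0.5854, -0.1646, 0.0749]
ee_rot: [[0.018, -1.0, -0.005], [0.004, -0.005, 1.0], [-1.0, -0.018, 0.004]]
wrist_force: [0.2, -1.0, -0.4]
gripper_width: 0.852
```

```bash
python3 look.py x k2.png; python3 ov.py k2o.png .05
```

```text
tcp [ 0.5854 -0.1646  0.0749] x [ 0.018  0.004 -1.   ] jaw [-1.    -0.005 -0.018] [ 0.2 -1.  -0.4] 0.852
top tcp px [307.5 189.7] crop origin 267 169
scene tcp px [322.7 179.4] crop origin 282 159
```

View pics/k2o.png

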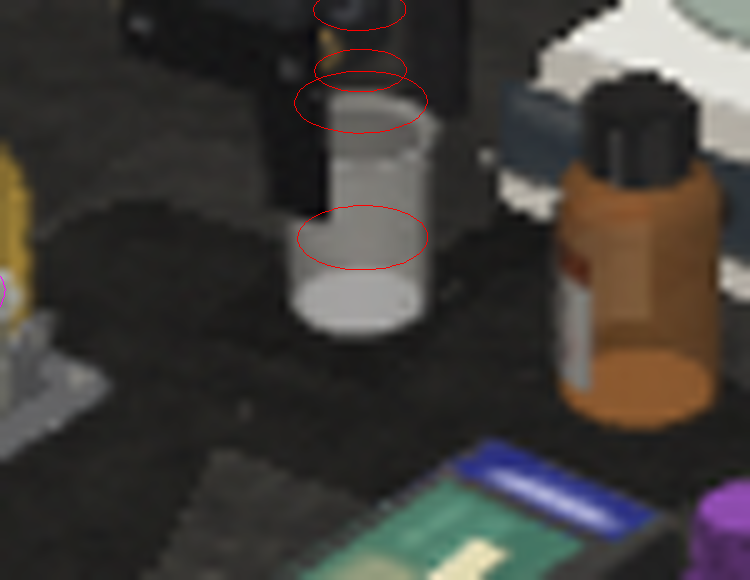

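move_arm(
  series=[
    [[0,0.1,0,-0.06,0.02,-0.25,0.85],[0,0,0,0,0,-0.15,0.85],[0,0,0,0,0,0,0.85],[0,0,0,0,0,0,0.85]],
  ],
)

```text
time_s: 29.4
tcp_pos: [0.5818, -0.1631, 0.0501]
ee_rot: [[0.004, -1.0, -0.005], [0.004, -0.005, 1.0], [-1.0, -0.004, 0.004]]
wrist_force: [0.0, -0.3, 1.0]
gripper_width: 0.851
```

move_arm(
  series=[
    [[0,0,0,0,0,0,0.4],[0,0,0,0,0,0,0.4],[0,0,0,0,0,0,0.4],[0,0,0,0,0,0,0.4]],
  ],
)

```text
time_s: 29.9
tcp_pos: [0.5823, -0.1632, 0.0507]
ee_rot: [[0.006, -1.0, -0.005], [0.004, -0.005, 1.0], [-1.0, -0.006, 0.004]]
wrist_force: [-0.3, -0.0, -1.3]
gripper_width: 0.622
```

move_arm(
  series=[
    [[0,0,0,0,0,0,0.4],[0,0,0,0,0,0,0.4]],
  ],
)

```text
time_s: 30.15
tcp_pos: [0.5823, -0.1632, 0.0507]
ee_rot: [[0.006, -1.0, -0.005], [0.004, -0.005, 1.0], [-1.0, -0.006, 0.004]]
wrist_force: [0.1, -0.3, 0.3]
gripper_width: 0.622
```

```bash
python3 look.py x k3.png; python3 ov.py k3o.png .05
```

```text
tcp [ 0.5823 -0.1632  0.0507] x [ 0.006  0.004 -1.   ] jaw [-1.    -0.005 -0.006] [ 0.1 -0.3  0.3] 0.622
top tcp px [307.1 191.3] crop origin 267 171
scene tcp px [321.9 185.9] crop origin 281 165
```

View pics/k3o.png

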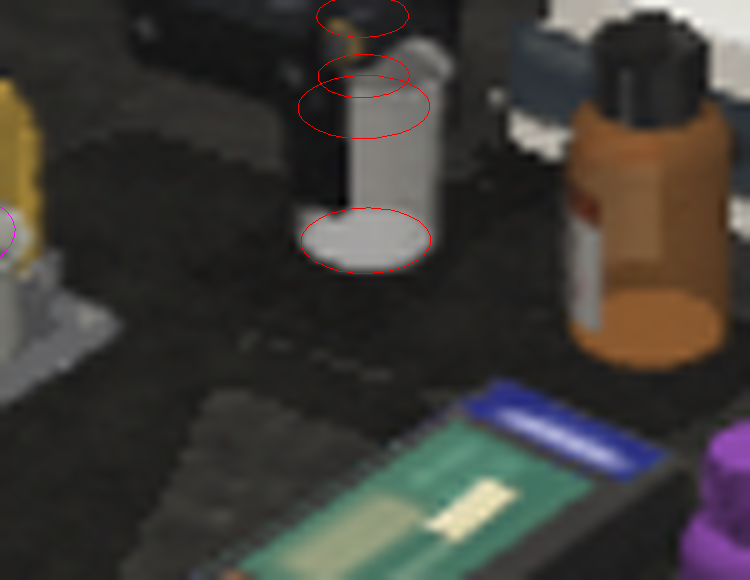

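move_arm(
  series=[
    [[0,0,0,0,0,0.3,0.4],[0,0,0,0,0,0.5,0.4],[0,0,0,0,0,0.5,0.4],[0,0,0,-0.6,-0.11,0,0.4],[0,0,0,-0.6,-0.11,0,0.4],[0,0,0,-0.6,-0.11,0,0.4],[0,0,0,-0.6,-0.1,0,0.4],[0,0,0,0,0,0,0.4],[0,0,0,0,0,0,0.4]],
  ],
)

```text
time_s: 31.38
tcp_pos: [0.4336, -0.1893, 0.1305]
ee_rot: [[0.005, -1.0, -0.005], [0.004, -0.005, 1.0], [-1.0, -0.005, 0.004]]
wrist_force: [1.0, 0.6, -0.5]
gripper_width: 0.624
```

```bash
python3 look.py x m1.png; python3 ov.py m1o.png .05
```

```text
tcp [ 0.4336 -0.1893  0.1305] x [ 0.005  0.004 -1.   ] jaw [-1.    -0.005 -0.005] [ 1.   0.6 -0.5] 0.624
top tcp px [314.7 228.2] crop origin 274 208
scene tcp px [301.5 185. ] crop origin 261 164
```

View pics/m1o.png

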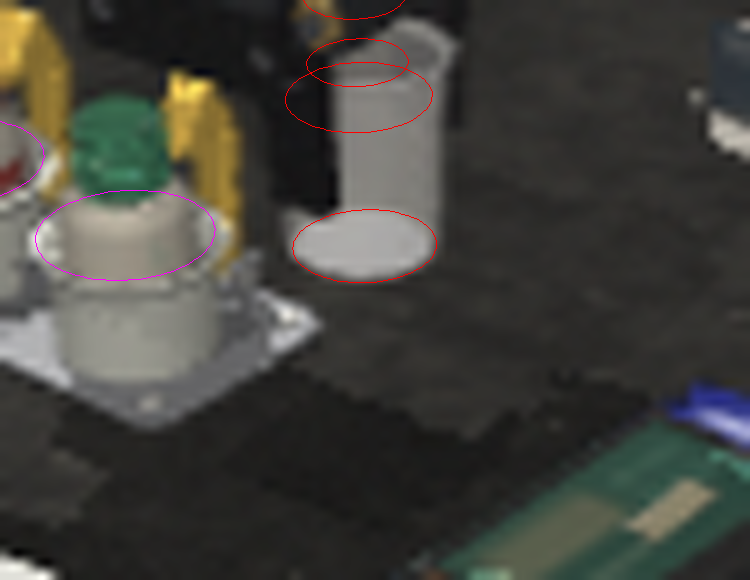

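Held upright, on target. Lower to .051.

move_arm(
  series=[
    [[0,0,0,0,0,-0.5,0.4],[0,0,0,0,0,-0.4,0.4],[0,0,0,0,0,-0.25,0.4],[0,0,0,0,0,0,0.4],[0,0,0,0,0,0,0.4]],
  ],
)

```text
time_s: 32.1
tcp_pos: [0.4394, -0.1887, 0.0596]
ee_rot: [[0.009, -1.0, -0.008], [0.003, -0.008, 1.0], [-1.0, -0.009, 0.003]]
wrist_force: [-0.2, -0.9, -0.1]
gripper_width: 0.623
```

move_arm(
  series=[
    [[0,0.04,0,-0.07,0,-0.08,0.4],[0,0,0,0,0,-0.05,0.4],[0,0,0,0,0,0,0.4]],
  ],
)

```text
time_s: 32.48
tcp_pos: [0.4361, -0.1887, 0.0526]
ee_rot: [[0.006, -1.0, -0.009], [0.003, -0.009, 1.0], [-1.0, -0.006, 0.003]]
wrist_force: [-0.2, 0.0, -0.4]
gripper_width: 0.62
```

move_arm(
  series=[
    [[0,0,0,0,0,-0.03,0.4],[0,0,0,0,0,0,0.4]],
  ],
)

```text
time_s: 32.72
tcp_pos: [0.4362, -0.1888, 0.051]
ee_rot: [[0.007, -1.0, -0.009], [0.003, -0.008, 1.0], [-1.0, -0.007, 0.003]]
wrist_force: [-0.2, -0.3, -0.9]
gripper_width: 0.619
```

move_arm(
  series=[
    [[0,0,0,0,0,-0.01,0.4],[0,0,0,0,0,0,0.85],[0,0,0,0,0,0,0.85],[0,0,0,0,0,0,0.85],[0,0,0,0,0,0,0.85],[0,0,0,0,0,0.3,0.85],[0,0,0,0,0,0.6,0.85],[0,0,0,0,0,0.9,0.85],[0,0,0,0,0,0.9,0.85],[0,0,0,0,-0.9,0.5,0.85],[0,0,0,0,-0.9,0.5,0.85],[0,0,0,0,-0.9,0.3,0.85],[0,0,0,0,-0.9,0,0.85],[0,0,0,0,-0.9,0,0.85],[0,0,0,0,-0.9,0,0.85],[0,0,0,0,0,0,0.85]],
  ],
)

```text
time_s: 34.72
tcp_pos: [0.4336, -0.5219, 0.2982]
ee_rot: [[0.008, -1.0, -0.014], [0.0, -0.014, 1.0], [-1.0, -0.008, 0.0]]
wrist_force: [-0.9, 0.8, -0.6]
gripper_width: 0.854
```

Run:
```python
from f import *
P={}
for n in('scene','top'):
    p,d=cap(n,'fin_'+n+'.png');P[n]=(p,d)
    a,b,c,dd=((165,260,215,395) if n=='top' else (140,255,225,395))
    cv2.imwrite(f'pics/fin{n}c.png',cv2.resize(p[a:b,c:dd,::-1],None,fx=4.4,fy=4.4,interpolation=cv2.INTER_CUBIC))
    W=world(n,d)
    for nm,y in(('green',-.08),('red',0),('blue',.08)):
        Q=tf(np.array([[0,y,.083]]),(.4517,-.0022,-.095));u=proj(n,Q)[0]
        try: m=capmask(p,nm,u,9)&(d>0)
        except Exception as e: print(n,nm,e);continue
        x,f=fitcap({n:cen(m)},.071,.094);print(n,nm,m.sum(),np.percentile(W[m][:,2],[50,90]).round(4),x.round(4),Q[0,:2].round(4))
    L=spotter.trace(n,'beaker')
    for o in L[:3]:
        print(n,'beaker',round(o['conf'],2),np.round(o['centre']),o['mask'].sum())
        if np.hypot(*(np.array(o['centre'])-proj(n,np.array([[.436,-.189,.035]]))[0]))<12:
            print(fit(bk,{n:o['mask']},(.436,-.189,0),(.008,.008,.05)))
    for o in spotter.trace(n,'brown_bottle')[:1]+spotter.trace(n,'meter')[:1]:print(n,np.round(o['centre']))
s=r.sense();print(s['tcp_pos'],s['time_s'])
```

```text
scene green 77 [0.0878 0.0937] [ 0.438  -0.0884] [ 0.4441 -0.0818]
scene red 79 [0.0878 0.0937] [ 0.4494 -0.0075] [ 0.4517 -0.0022]
scene blue 75 [0.0877 0.0939] [0.4536 0.0741] [0.4593 0.0774]
scene beaker 0.83 [308. 210.] 364
(array([ 0.43512094, -0.18709144,  0.02610325]), np.float64(57.13333333333334))
scene [352. 194.]
scene [331. 231.]
top green 38 [0.0929 0.0959] [ 0.4414 -0.0831] [ 0.4441 -0.0818]
top red 44 [0.092 0.096] [ 0.4537 -0.0013] [ 0.4517 -0.0022]
top blue 48 [0.0923 0.0964] [0.4576 0.0793] [0.4593 0.0774]
top beaker 0.45 [315. 227.] 159
(array([ 0.43361706, -0.1862369 ,  0.02002644]), np.float64(9.95686274509804))
top [336. 190.]
top [339. 227.]
[ 0.43496751 -0.51796731  0.30183121] 35.125
```

View pics/finscenec.png

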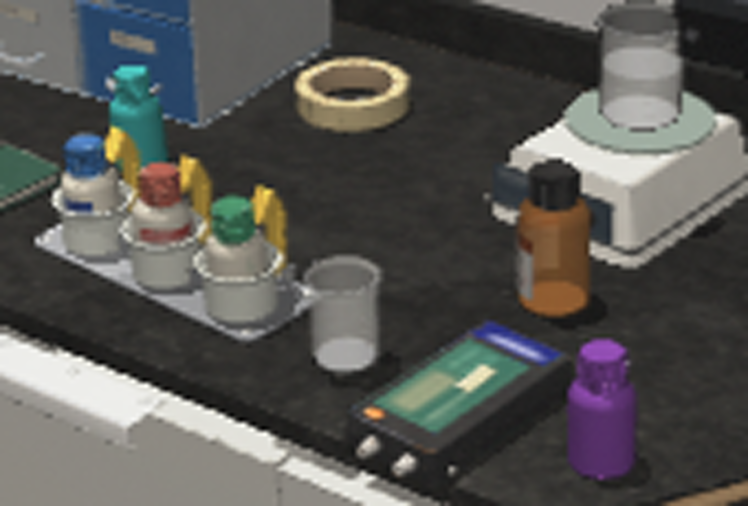

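View pics/fintopc.png

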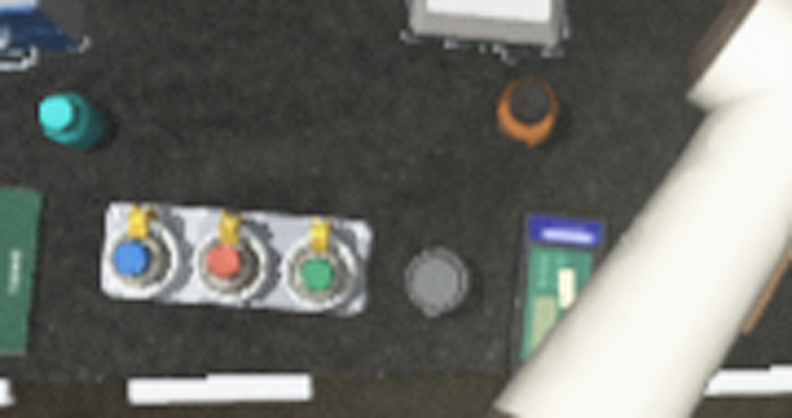

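Run:
```python
from f import *
for n in('top','scene'):
    out=[]
    for p in(I[n]['p'],cv2.imread(f'pics/fin_{n}.png')[:,:,::-1].copy()):
        h=cv2.cvtColor(p,cv2.COLOR_RGB2HSV);m=((h[...,0]>18)&(h[...,0]<32)&(h[...,1]>130)&(h[...,2]>90)).astype(np.uint8)
        L=[]
        for y in(.08,0,-.08):
            u=proj(n,tf(np.array([[.032,y,.08]]),(.4517,-.0022,-.095)))[0]
            vv,uu=np.nonzero(m);k=np.hypot(uu-u[0],vv-u[1])<8
            L.append([k.sum(),uu[k].mean().round(2),uu[k].min(),vv[k].min(),vv[k].mean().round(2)])
        print(n,L)
```

```text
top [[np.int64(20), np.float64(246.3), np.int64(245), np.int64(213), np.float64(215.3)], [np.int64(17), np.float64(267.18), np.int64(266), np.int64(215), np.float64(217.65)], [np.int64(18), np.float64(287.44), np.int64(286), np.int64(216), np.float64(218.72)]]
top [[np.int64(20), np.float64(246.3), np.int64(245), np.int64(213), np.float64(215.3)], [np.int64(15), np.float64(267.2), np.int64(266), np.int64(215), np.float64(217.0)], [np.int64(17), np.float64(287.41), np.int64(286), np.int64(216), np.float64(218.53)]]
scene [[np.int64(51), np.float64(251.94), np.int64(248), np.int64(169), np.float64(173.73)], [np.int64(61), np.float64(268.2), np.int64(264), np.int64(175), np.float64(180.28)], [np.int64(64), np.float64(285.25), np.int64(281), np.int64(182), np.float64(187.34)]]
scene [[np.int64(49), np.float64(252.1), np.int64(249), np.int64(169), np.float64(173.69)], [np.int64(53), np.float64(268.77), np.int64(266), np.int64(175), np.float64(180.42)], [np.int64(58), np.float64(285.66), np.int64(282), np.int64(182), np.float64(187.21)]]
```

Run:
```python
from f import *
f={n:cv2.imread(f'pics/fin_{n}.png') for n in I}
rows=[]
for n,(a,b,c,d) in dict(scene=(162,202,240,295),top=(207,237,240,295)).items():
    rows.append(np.hstack([cv2.resize(x[a:b,c:d],None,fx=7,fy=7,interpolation=cv2.INTER_NEAREST) for x in(I[n]['p'][:,:,::-1],f[n])]))
cv2.imwrite('pics/lat.png',np.vstack(rows))
```

```text
(no output)
```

View pics/lat.png

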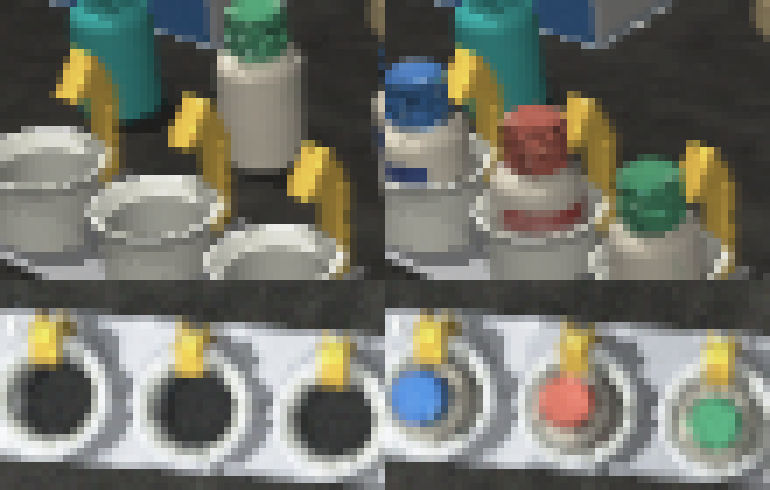

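```bash
python3 -c "
from h import *
print(r.finish_job())"
```

```text
the job is handed in; nothing more can be done
None
```

The job is handed in at about 35 s of the 120 s allowed, and my last checks passed. The system gave no verdict.

- **Bottles:** The meter lies to the right of the rack, so green went in the right (nearest) well, red in the middle and blue in the left (farthest). Each was pressed down until it stopped, at 20 to 26 N.
    - **Height:** All three cap tops read about 94 mm, the height for a bottle on the well floor, and within 0.2 mm of each other in the scene camera.
    - **Position:** In the top camera the caps were 2 to 3 mm from the well axes, against the 6 mm limit. The scene camera read 6 to 9 mm, but I put that down to a roughly 4 mm offset it showed on everything else too.
- **Latches:** In enlarged before-and-after crops the yellow latch tops had not moved. Only the parts now hidden behind the caps differ. I could not measure the latch angles directly.
- **Beaker:** It stands upright at about (0.434, -0.187), which is roughly 185 mm from the rack middle along the bottle line and about 110 mm from the meter middle. The fingers closed on its 54 mm rim rather than its wall, and it was carried and set down level.
- **Meter and brown bottle:** I never touched either one. The detector's centres for them shifted by a few pixels at most; in the final top picture the arm covers part of the meter. The arm was well clear of everything when I handed in.

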